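# Clamp an acetate blank with the bench screw press

## Task

Pick up the loose crank, fit it fully home on the square end on top of the screw press, and wind it clockwise (seen from above) until the rubber pad comes down on the brown blank and bears firmly on it: stop about a fifth of a turn after you first feel it bite, and do not crush the blank. Leave the crank on the shaft, let go, and leave the spectacles, screwdriver, T-handled key and cup where they are.

Things in the scene. Friction and masses are not known exactly. Their poses are not given: they have to be found in the camera images.
- crank: Loose steel crank standing on the bench, about 0.45 kg. Origin: centre of the underside of its hub, at the mouth of the socket; z up along the hub, x along the arm towards the grip. Socket: square, 15.5 mm wide, sides along x and y, open below, 36 mm deep. The arm is 18 mm wide and 10 mm thick, reaches to x = 74 mm, and its top is flush with the hub's top, 40 mm above the origin.
- hub_mid (a point): Middle of the crank's hub, 24 mm above the crank's origin, axes as the crank's. The hub is an upright square block, 32 x 32 mm and 40 mm high, sides square to x and y. Its two y faces are clear to be gripped from above; the arm leaves on the +x side and a short counterweight (26 mm wide, to x = -42 mm, 26 to 40 mm above the crank's origin) on the -x side.
- grip_mid (a point): Middle of the crank's wooden grip, a handle of 20 to 22 mm diameter that stands up from the arm at x = 60 mm of the crank, from 40.5 to 82.5 mm above the crank's origin; this point is 62 mm above it. The grip revolves freely about its own upright axis, so a hand holding it need not turn as it goes round. This point's x and y axes turn with the grip.
- press: Fixed screw press. Origin: centre of the underside of its base (130 mm in x, 170 mm in y, 20 mm thick). Two columns at y = +-66 mm carry a bridge (46 mm in x, 170 mm in y) whose top is 134 mm above the bench; above it are only the column nuts, up to 138 mm, and the screw's collar and shaft end.
- shoulder (a point): Fixed point on the upright axis of the press's screw, on top of its round collar (26 mm diameter), 140 mm above the bench: the crank's origin is here when fully home. Axes as the press's; they do not turn. The screw turns stiffly (about 0.32 N m) and stays where it is left; clockwise from above brings the pad down, 16 mm per turn; the pad meets the blank after 2.0 to 2.8 turns.
- shaft_tip (a point): Fixed point at the top of the shaft end, 34 mm above the shoulder. From the shoulder up: a 14 mm square to 20 mm, tapering to a 10.5 mm square at 26 mm, then a round pilot of 9 mm diameter to 34 mm. How the square is turned differs from run to run, has nothing to do with the press's axes and is not reported here: find it by feel (any of four ways fits) or by eye.
- bed (a point): Top of the press's base below the screw, 20 mm above the bench. On it lies a brown round acetate blank, 60 mm in diameter, flat; its thickness differs from run to run (8, 11 or 14 mm), so its top must be felt. Two spare blanks on a board nearby stay there.
- plate: Pressing plate between the columns, steel, with a black rubber pad (56 mm diameter, 12 mm) below it. Origin: centre of the pad's underside while the pad is not squeezed; starts 68 to 72 mm above the bench, comes down as the screw is wound. Once on the blank the pad yields: each tenth of a turn adds about 32 N of pressing force and 0.08 N m to the crank's torque. Stays down when let go.
- specs_1: Bystander: spectacle frame lying open on the bench, about 145 x 150 mm. Origin between the lens rims, on the bench; x along the temples.
- driver: Bystander: small screwdriver, 160 mm, lying on the bench along its x. Origin mid-length, on the bench.
- tee_key: Bystander, not the crank: T-handled key lying on the bench, round wooden cross bar 80 mm along y, steel rod 105 mm along x. Origin under the cross bar.
- pot: Bystander: white ceramic cup, 76 mm in diameter, 95 mm high. Origin: centre of its underside.
- specs_2: Bystander: a second spectacle frame, dark brown, of the same size and axes as specs_1, lying open on the bench further to the robot's right.
Not all that is in view belongs to the job. Leave any blue or orange look-alike of the crank alone.

How it is judged:
On the way, in this order (a step that is already met when the one before it is completed fails the run):
1. the crank is fully home on the square shaft end, with the pad still up (horizontal distance between crank and shoulder below 0.004 m and z of crank in the frame of shoulder below 0.005 m and angle between crank's own z axis and vertical below 0.12 rad and distance of plate from where it was at the start of the episode below 0.012 m), for 0.2 s.
2. the pad has been wound down by at least 28 mm with the crank on the shaft (distance of plate from where it was at the start of the episode above 0.028 m and horizontal distance between crank and shoulder below 0.005 m and z of crank in the frame of shoulder below 0.01 m), for 0.1 s.
At the end, for the whole second after the job is handed in: The crank sits on the shaft end within 6 mm of fully home, upright and at rest, let go, and the pad presses on the blank with 20 to 110 N (0.06 to 0.34 of a turn after first touching it) (horizontal distance between crank and shoulder below 0.004 m and z of crank in the frame of shoulder below 0.006 m and angle between crank's own z axis and vertical below 0.12 rad and linear speed of crank below 0.02 m/s and contact force between plate and anything else between 20 and 110 N).
It fails at once if the blank is crushed: the plate's pad presses with more than 140 N (contact force between plate and anything else above 140 N).
It fails at once if a bystander is shifted by more than 30 mm (distance of any of specs_1, driver, tee_key, pot, specs_2 from where it was at the start of the episode above 0.03 m).
It also fails if it takes over 72 s, if anything falls off the work surface, if the arm or the gripper's body presses on something with over 40 N, if the wrist force passes 120 N, or if a joint passes its speed limit or range.

## Robot

A 6-joint arm with a two-finger parallel gripper is mounted at the origin on the work surface. World frame = base frame: x ahead of the robot, y to its left, z up, the work surface at z = 0. Lengths are in m, angles in rad, forces in N, time in s.
With the tool pointing down it reaches from about 0.3 to 0.875 m from the base axis. Payload 6.4 kg.
Tool frame: the origin (TCP) lies between the finger pads; the fingertips stand 8 mm ahead of it and the grasp point (between the pads) lies 11 mm behind it; z points along the fingers, x is the direction in which the jaws open and shut, and the axes are right-handed (so a half turn about z gives the same grasp; the last joint's range is limited). The gripper opens to 85 mm and grips with 20 to 120 N. Pads are 22 mm wide; open, the fingers measure 114 mm over their backs; the gripper's body (76 mm by 85 mm) begins 54 mm behind the grasp point. The pads swing forward as they close: fully open they stand 13 mm farther back than shut.
Start: joints at [-1.445, 0.181, 1.607, -0, 1.354, -0.206], TCP at [0.187, -0.544, 0.204] pointing down, gripper open.
Joint ranges: [-2.99, 2.99], [-0.89, 2.07], [0.3, 2.58], [-1.14, 4.28], [0, 2.63], [-3.12, 3.12]. Speed limits (rad/s): [2.57, 2.57, 3.01, 3.14, 3.14, 3.14].

## Interface

Orientations are given as a unit quaternion [w, x, y, z].
In Python, from bench import ctrl gives the robot as it stands.
- The arm moves only by the tool drive_tool, never from a script. Its argument "commands" is a list of rows, each an object of numbers: "gripper": the closure, from 0 (fully open) to 1 (shut); "dx", "dy", "dz": the shift along the tool's x, y, z in cm; "turn": the turn about the tool's z in degrees. A call has 1 to 20 rows; each row is the pose to reach, as a shift and turn from the pose commanded when the call began, along the tool's axes at that moment; what a row does not reach only later rows make up. A row lasts 1/8 s, in which the tool goes at most 62.5 mm and 10.7 degrees, less where a joint would pass 70% of its speed; a pose out of reach is approached as far as the arm can. A call with a gripper value outside its range is refused whole. The fingers move at their own pace and stop on an object; the grip force is fixed at half the most. Time passes only in rows, so rows that repeat a pose let the fingers close. It gives the time, the measured TCP pose, the force and the opening at its end, in the units of the state.
- ctrl.get_obs(): the state, without advancing time (a new reading comes with each control period).
- ctrl.camera(name): name is "scene" or "top" or "wrist"; returns a dict with "image" (480x640x3 uint8, red, green, blue), "mtx" (3x3 intrinsics, pixels), "R" (3x3) and "t" (3): a world point X has camera coordinates R X + t. Camera axes: x right, y down, z forward; pixel columns grow to the right and rows downward; lengths in m; the calibration is good to about 2 mm. A picture is of the moment at which its call begins. There is no depth.
- ctrl.hand_in(): hands the job in, once; it reports no verdict.
The state is a dict: "time_s": time; "q": joint angles; "dq": joint speeds; "joint_efforts": joint torques, N m; "eef_pos": TCP position; "eef_rot": TCP orientation; "wrist_force": force on the tool from outside, world axes, zero at the start; "torque": the same for the moment, N m; "opening": opening from 0.0 (shut) to 1.0 (fully open).
Only numpy, scipy, OpenCV 4.12 (cv2) and the standard library are available. Lean on these libraries where they do the work, as an engineer would, in place of code of your own. Each camera call takes 0.05 s, during which the arm holds its last target.

## Working session

There is one attempt and no reset: what is moved stays moved. The work goes in short steps, Python scripts to look and compute and a tool call to move; the robot and the scene stay as the last step left them, time stands still between calls to the robot, and variables do not carry over. Pictures are saved under pics/ and viewed, and the job is handed in when it is done.

Besides the shell and the picture viewer there is one more tool, called as name([rows], argument=value, ...), one row to a line, values as JSON. drive_tool: Moves the arm, as the interface text tells. Its arguments: {"type":"object","properties":{"commands":{"type":"array","items":{"type":"object","properties":{"gripper":{"type":"number"},"dx":{"type":"number"},"dy":{"type":"number"},"dz":{"type":"number"},"turn":{"type":"number"}}}}},"required":["commands"]}

```bash
ls; mkdir -p pics; cat > h.py <<'E'
import cv2,numpy as np
from bench import ctrl
def save(name,fn,crop=None,scale=1):
    c=ctrl.camera(name); im=c["image"][:,:,::-1].copy()
    np.savez('pics/'+fn+'.npz',im=im,K=c["mtx"],R=c["R"],t=c["t"])
    if crop: 
        a,b,w,h=crop; im=im[b:b+h,a:a+w]
    im=cv2.resize(im,None,fx=scale,fy=scale,interpolation=cv2.INTER_CUBIC)
    cv2.imwrite('pics/'+fn+'.png',im); return c
def crop(fn,out,a,b,w,h,s):
    im=np.load('pics/'+fn+'.npz')['im'][b:b+h,a:a+w]
    cv2.imwrite('pics/'+out+'.png',cv2.resize(im,None,fx=s,fy=s,interpolation=cv2.INTER_CUBIC))
def ray(fn,u,v):
    d=np.load('pics/'+fn+'.npz'); K,R,t=d['K'],d['R'],d['t']
    return -R.T@t, R.T@np.linalg.solve(K,[u,v,1.])
def atz(fn,u,v,z):
    o,d=ray(fn,u,v); return o+d*(z-o[2])/d[2]
def tri(*obs):
    A=np.zeros((3,3));b=np.zeros(3)
    rs=[ray(*o) for o in obs]
    for o,d in rs:
        d=d/np.linalg.norm(d);P=np.eye(3)-np.outer(d,d);A+=P;b+=P@o
    X=np.linalg.solve(A,b)
    return X,[np.linalg.norm(np.cross(X-o,d/np.linalg.norm(d))) for o,d in rs]
def proj(fn,X):
    d=np.load('pics/'+fn+'.npz'); p=d['K']@(d['R']@np.array(X)+d['t']); return p[:2]/p[2]
E
python3 - <<'E'
from h import *
for n in("scene","top","wrist"): c=save(n,n+'0'); print(n,-c["R"].T@c["t"])
print(ctrl.get_obs())
E
```

```text
pics
scene [1.05523058 0.3474993  0.89747464]
top [ 0.39925133 -0.03993346  1.49916551]
wrist [ 0.26245613 -0.51654073  0.37307903]
{'time_s': 0.15, 'q': array([-1.44529891e+00,  1.81403957e-01,  1.60776566e+00,  3.88499565e-06,
        1.35379656e+00, -2.06274827e-01]), 'dq': array([-0.00157259, -0.00192564, -0.00114255, -0.00016679, -0.00093226,
        0.00017404]), 'joint_efforts': array([ 1.78590777e-03, -4.45261288e+01, -3.51690173e+01, -2.40350118e-04,
        5.81338376e-03, -3.55331645e-05]), 'eef_pos': array([ 0.18726187, -0.54317157,  0.20347837]), 'eef_rot': array([-5.06113162e-04,  8.14161446e-01, -5.80638155e-01, -4.64216999e-04]), 'wrist_force': array([ 0.24438809, -0.17103918,  1.2684718 ]), 'torque': array([ 0.01970879, -0.01250956, -0.00876868]), 'opening': 0.9935214562094619}
```

View pics/scene0.png

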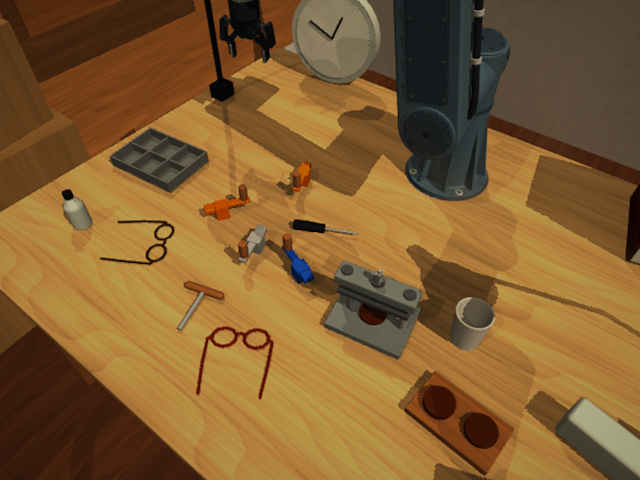

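View pics/top0.png

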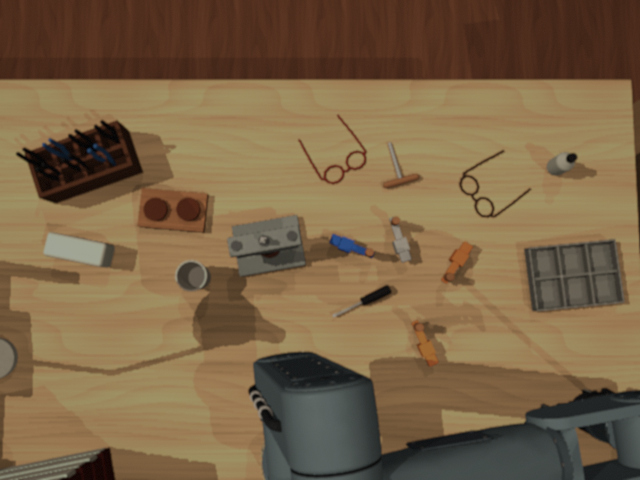

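View pics/wrist0.png

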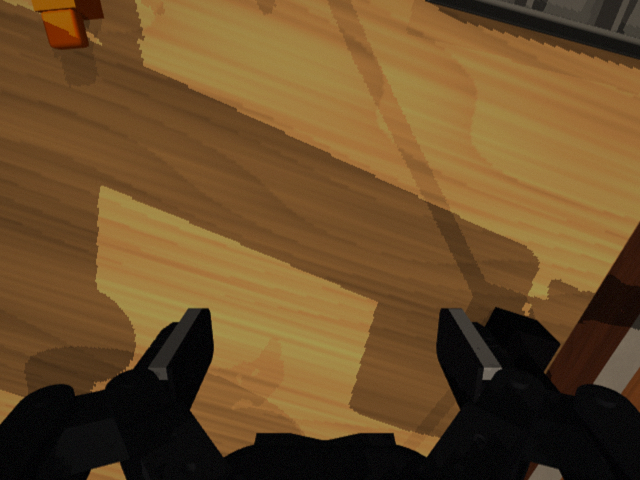

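The grey crank is at about (399,240) in top and (254,243) in scene. The press screw is at about (264,240) in top and (378,278) in scene. The blue and orange ones are look-alikes.

```bash
python3 - <<'E'
from h import *
crop('top0','a',360,200,80,80,7)
crop('scene0','b',220,210,80,70,9)
crop('top0','c',215,205,100,80,8)
crop('scene0','d',315,245,120,115,6)
for r in [(402,240)]: print(atz('top0',*r,0.04))
print(atz('top0',264,240,.17), atz('top0',264,240,.14))
E
```

```text
[ 0.54434152 -0.23890396  0.04      ]
[0.53097735 0.09259911 0.17      ] [0.53395048 0.09559044 0.14      ]
```

View pics/a.png

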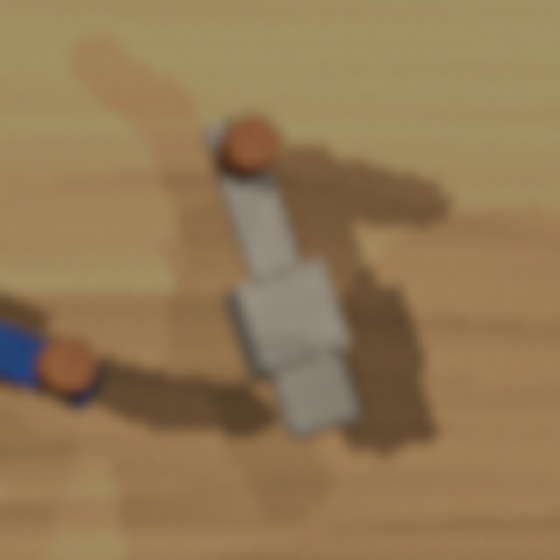

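View pics/b.png

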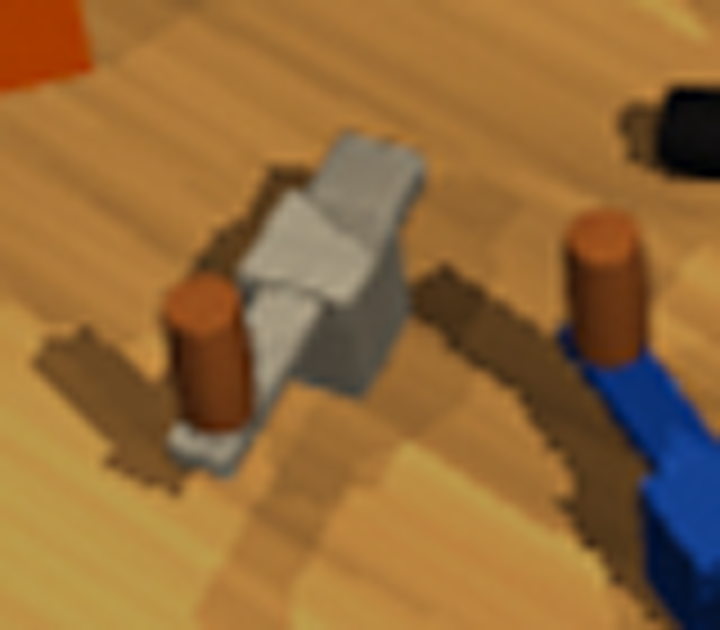

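View pics/c.png

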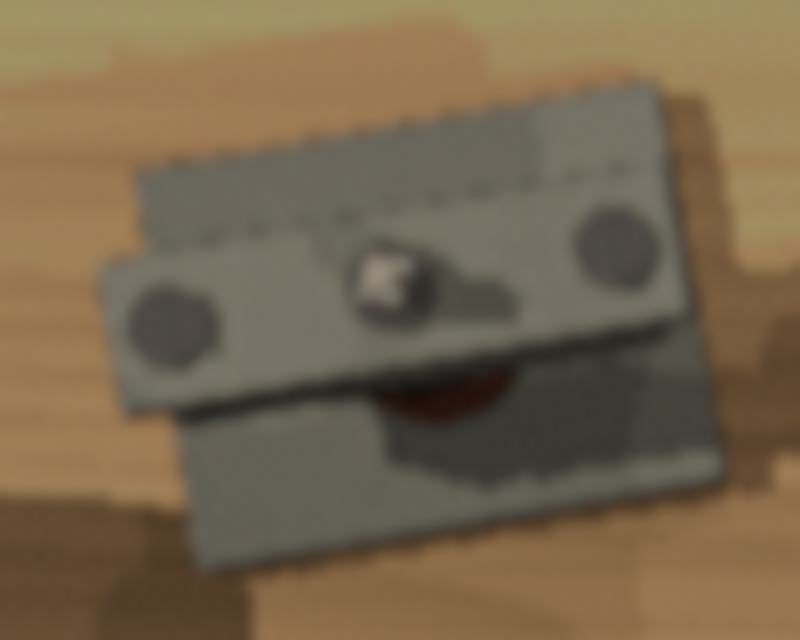

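View pics/d.png

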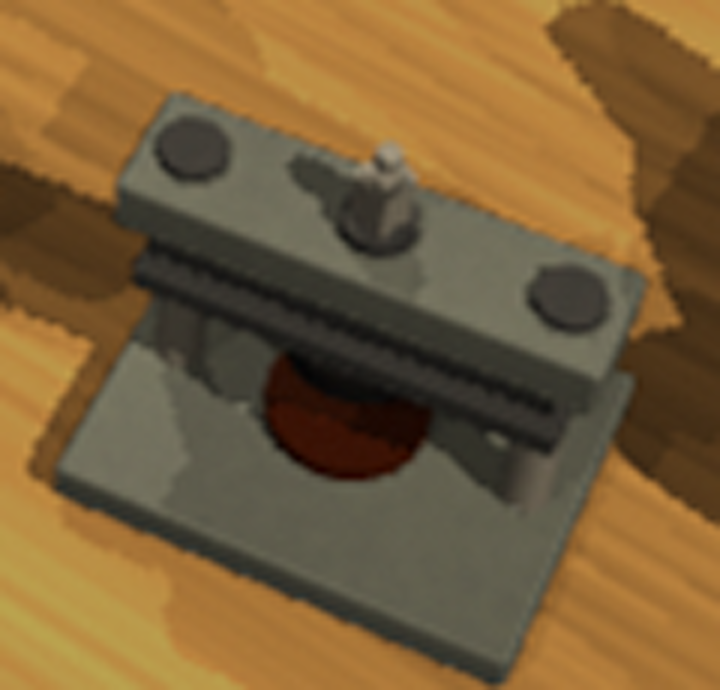

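```bash
python3 - <<'E'
from h import *
P=lambda n,t,s:print(n,*tri(('top0',*t),('scene0',*s)))
P('hubtop',(402.1,245.9),(254.4,237.8))
P('griptop',(395.7,220.4),(242.5,243.3))
P('nutL',(236.5,245.6),(409.7,294.3))
P('nutR',(292.1,235.9),(347.2,269.7))
P('tip',(262.3,239.8),(379.5,270.3))
o=ctrl.get_obs();from scipy.spatial.transform import Rotation as Ro
w,x,y,z=o['eef_rot'];R=Ro.from_quat([x,y,z,w]).as_matrix();print(R)
d=np.load('pics/wrist0.npz');print(R.T@(-d['R'].T@d['t']-o['eef_pos']), d['R']@R, d['K'])
E
```

```text
hubtop [ 0.53061253 -0.24050532  0.03242351] [np.float64(0.0006029140771985456), np.float64(0.0006029140771984152)]
griptop [ 0.58822949 -0.21857675  0.08019874] [np.float64(5.9108362851329784e-05), np.float64(5.910836285127968e-05)]
nutL [0.52090705 0.161085   0.13414343] [np.float64(0.000920605469737666), np.float64(0.0009206054697377459)]
nutR [0.54386497 0.03142088 0.13328556] [np.float64(0.0009293260146656087), np.float64(0.0009293260146655826)]
tip [0.53147442 0.09662683 0.16916915] [np.float64(7.86639076906957e-05), np.float64(7.866390769067249e-05)]
[[ 3.25718234e-01 -9.45466871e-01 -1.68157940e-04]
 [-9.45465931e-01 -3.25718153e-01  1.36319985e-03]
 [-1.34363239e-03 -2.85031445e-04 -9.99999057e-01]]
[-0.0009143  -0.07981618 -0.16957684] [[ 9.99999332e-01  6.18038575e-04  9.76789795e-04]
 [-2.81830519e-04  9.49915306e-01 -3.12507331e-01]
 [-1.12100916e-03  3.12506847e-01  9.49914846e-01]] [[391.06772042   0.         324.56761232]
 [  0.         391.06772042 234.21242203]
 [  0.           0.           1.        ]]
```

drive_tool([
  {"dx": -2,"dy": -5,"turn": -2},
  {"dx": -4.2,"dy": -10},
  {"dx": -6.4,"dy": -15.5},
  {"dx": -8.7,"dy": -21},
  {"dx": -10.9,"dy": -26.5},
  {"dx": -13.1,"dy": -32},
  {"dx": -15.4,"dy": -37.5,"turn": -2},
  {"dx": -17.1,"dy": -41.5,"turn": -2},
  {"dx": -17.5,"dy": -42.3,"turn": -2},
  {"dx": -17.5,"dy": -42.3,"turn": -2},
  {"dx": -17.5,"dy": -42.3,"turn": -2},
])

```text
invalid input at $.commands[0]: expected keys gripper, dx, dy, dz, turn
```

```bash
python3 - <<'E'
from h import *
save('wrist','w1'); o=ctrl.get_obs();print(o['time_s'],o['eef_pos'],o['eef_rot'],o['wrist_force'])
for X in [(0.5306,-.2405,.04),(.5882,-.2186,.082)]:print(proj('w1',X))
E
```

```text
0.2 [ 0.18726982 -0.54325812  0.20361674] [-4.15534748e-04  8.14164537e-01 -5.80633954e-01 -3.81822233e-04] [ 0.12170373 -0.0876559   0.32605135]
[   1.49000149 -568.46558924]
[ -130.79764197 -1001.70496237]
```

View pics/w1.png

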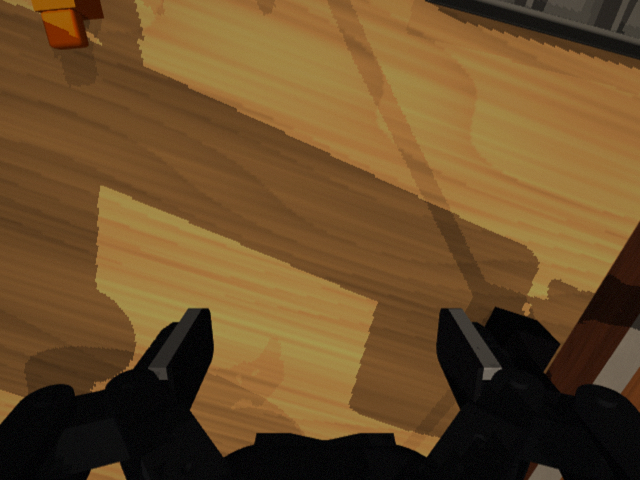

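All five keys are needed in every row.

drive_tool([
  {"gripper": 0,"dx": -2,"dy": -5,"dz": 0,"turn": -2},
  {"gripper": 0,"dx": -4.2,"dy": -10,"dz": 0,"turn": -2},
  {"gripper": 0,"dx": -6.4,"dy": -15.5,"dz": 0,"turn": -2},
  {"gripper": 0,"dx": -8.7,"dy": -21,"dz": 0,"turn": -2},
  {"gripper": 0,"dx": -10.9,"dy": -26.5,"dz": 0,"turn": -2},
  {"gripper": 0,"dx": -13.1,"dy": -32,"dz": 0,"turn": -2},
  {"gripper": 0,"dx": -15.4,"dy": -37.5,"dz": 0,"turn": -2},
  {"gripper": 0,"dx": -17.1,"dy": -41.5,"dz": 0,"turn": -2},
  {"gripper": 0,"dx": -17.5,"dy": -42.3,"dz": 0,"turn": -2},
  {"gripper": 0,"dx": -17.5,"dy": -42.3,"dz": 0,"turn": -2},
  {"gripper": 0,"dx": -17.5,"dy": -42.3,"dz": 0,"turn": -2},
])

```text
time_s: 1.58
eef_pos: [0.5294, -0.2414, 0.2041]
eef_rot: [0.0, 0.824, -0.567, -0.0]
wrist_force: [0.6, 0.8, 0.6]
opening: 1.002
```

```bash
python3 - <<'E'
from h import *
save('wrist','w2'); o=ctrl.get_obs();print(o['time_s'],o['eef_pos'],o['eef_rot'],o['wrist_force'])
for X in [(0.5306,-.2405,.04),(.5882,-.2186,.082)]:print(proj('w2',X))
E
```

```text
1.625 [ 0.52935017 -0.24151943  0.20413088] [ 1.65197034e-04  8.23677758e-01 -5.67058118e-01 -1.19278552e-04] [-0.29504765 -0.2107719   0.30531974]
[325.49179803 199.94233438]
[325.75644193 129.9001737 ]
```

View pics/w2.png

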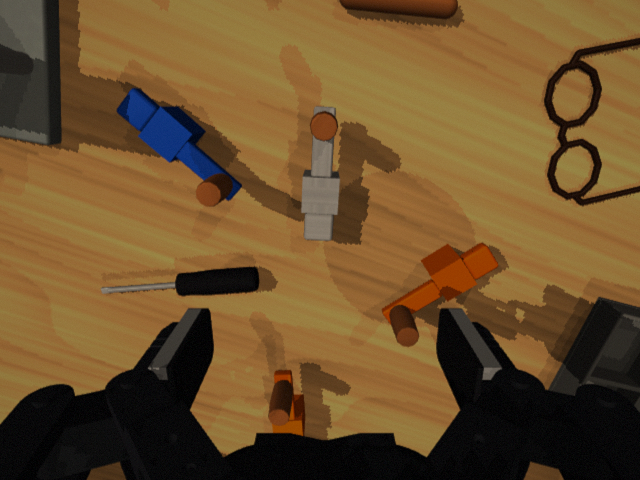

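```bash
python3 - <<'E'
from h import *
crop('w2','e',280,90,80,160,5)
E
```

```text
(no output)
```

View pics/e.png

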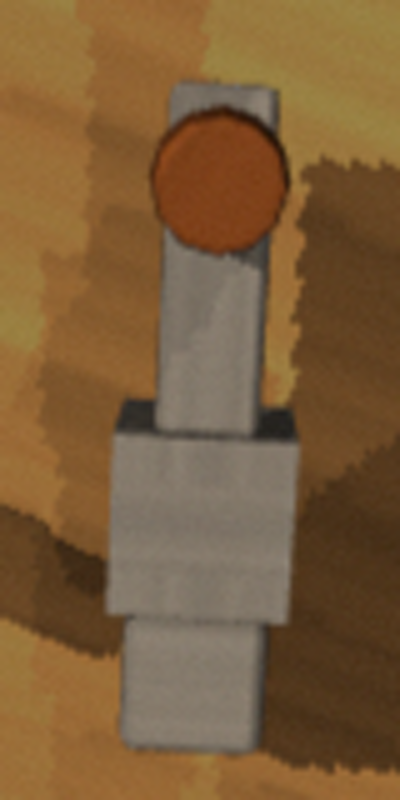

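```bash
python3 - <<'E'
from h import *
C=[(115,435),(300,440),(290,625),(107,612)]
W=np.array([atz('w2',280+a/5,90+b/5,.04) for a,b in C]);print(W)
c=W.mean(0);print(c)
for i,j in((3,0),(2,1),(1,0),(2,3)):
    d=W[j]-W[i];print(np.linalg.norm(d),np.degrees(np.arctan2(d[1],d[0])))
print(tri(('w2',320.6,195.6),('top0',402.1,245.9),('scene0',254.4,237.8)))
print(tri(('w2',324.2,125.6),('top0',395.7,220.4),('scene0',242.5,243.3)))
print(atz('w2',324.2,125.6,.0825))
o=ctrl.get_obs();w,x,y,z=o['eef_rot'];from scipy.spatial.transform import Rotation as Ro
R=Ro.from_quat([x,y,z,w]).as_matrix();print(np.degrees(np.arctan2(R[1,0],R[0,0])))
E
```

```text
[[ 0.54251519 -0.21529804  0.04      ]
 [ 0.55303078 -0.24524148  0.04      ]
 [ 0.52182276 -0.25569938  0.04      ]
 [ 0.51250909 -0.22466394  0.04      ]]
[ 0.53246946 -0.23522571  0.04      ]
0.03143383831960542 17.334863420098884
0.03291364901784091 18.526158952592787
0.031736204763275114 109.35034389008958
0.03240282550156262 106.7043876079948
(array([ 0.53131692, -0.23819732,  0.03473323]), [np.float64(0.0026922433930894854), np.float64(0.0019820666795025794), np.float64(0.0016084027621576739)])
(array([ 0.58924062, -0.21747318,  0.08160211]), [np.float64(0.0016595526758098062), np.float64(0.0015141963254603993), np.float64(0.00020811204387446864)])
[ 0.59061948 -0.21647537  0.0825    ]
-69.09066790873861
```

drive_tool([
  {"gripper": 0,"dx": -0.4,"dy": -0.4,"dz": 3,"turn": 3},
  {"gripper": 0,"dx": -0.4,"dy": -0.4,"dz": 7,"turn": 3},
  {"gripper": 0,"dx": -0.4,"dy": -0.4,"dz": 9,"turn": 3},
  {"gripper": 0,"dx": -0.4,"dy": -0.4,"dz": 9,"turn": 3},
])

```text
time_s: 2.12
eef_pos: [0.5307, -0.2354, 0.1124]
eef_rot: [0.0, 0.809, -0.588, -0.002]
wrist_force: [0.0, 0.5, -0.3]
opening: 1.001
```

```bash
python3 - <<'E'
from h import *
save('wrist','w3'); o=ctrl.get_obs();print(o['time_s'],o['eef_pos'],o['eef_rot'],o['wrist_force'])
p=o['eef_pos']
for z in(.04,0.013): print(proj('w3',(p[0],p[1],z)))
E
```

```text
2.175 [ 0.53175574 -0.23594185  0.11404284] [ 5.10486364e-05  8.08630401e-01 -5.88316732e-01 -5.43369127e-04] [ 0.51996547 -0.11958238  0.10459759]
[327.96238175 232.83122751]
[327.79795485 221.09063171]
```

View pics/w3.png

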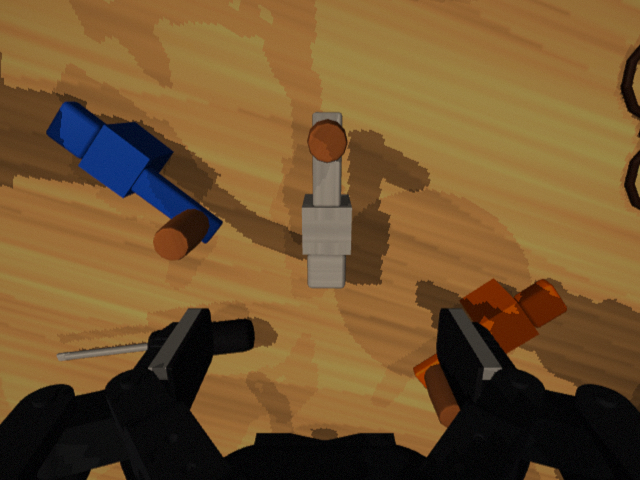

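```bash
python3 - <<'E'
from h import *
o=ctrl.get_obs();w,x,y,z=o['eef_rot'];from scipy.spatial.transform import Rotation as Ro
R=Ro.from_quat([x,y,z,w]).as_matrix()
for n,u,v,zz in [('drv end',255,332,.015),('drv end lo',272,330,.0),('drv',150,345,.01),('hub',327,230.5,.04),('orange corner',463,300,.04),('or arm end',415,375,.04),('or grip top',455,420,.08),('blue grip top',175,243,.082),('blue',222,222,.03)]:
    X=atz('w3',u,v,zz); print(n,X.round(4),(R.T@(X-o['eef_pos'])*1000).round(1))
E
```

```text
drv end [ 0.4285 -0.2095  0.015 ] [-56.9  90.   99.2]
drv end lo [ 0.4246 -0.2223  0.    ] [-45.8  97.6 114.2]
drv [ 0.3871 -0.1315  0.01  ] [-143.8  105.4  104.2]
hub [ 0.5331 -0.2349  0.04  ] [-0.6 -1.6 74. ]
orange corner [ 0.5141 -0.3396  0.04  ] [93.2 48.6 74. ]
or arm end [ 0.4464 -0.3314  0.04  ] [ 64.6 110.5  74.1]
or grip top [ 0.4487 -0.3489  0.08  ] [ 82.  113.8  34.1]
blue grip top [ 0.5137 -0.1542  0.082 ] [-83.3  -7.9  32.1]
blue [ 0.514  -0.1668  0.03  ] [-71.1  -4.4  84.1]
```

drive_tool([
  {"gripper": 0,"dx": 0,"dy": -0.1,"dz": 4,"turn": 0},
  {"gripper": 0,"dx": 0,"dy": -0.1,"dz": 7.5,"turn": 0},
  {"gripper": 0,"dx": 0,"dy": -0.1,"dz": 9.5,"turn": 0},
  {"gripper": 0,"dx": 0,"dy": -0.1,"dz": 10,"turn": 0},
  {"gripper": 0.6,"dx": 0,"dy": -0.1,"dz": 10,"turn": 0},
  {"gripper": 1,"dx": 0,"dy": -0.1,"dz": 10,"turn": 0},
  {"gripper": 1,"dx": 0,"dy": -0.1,"dz": 10,"turn": 0},
  {"gripper": 1,"dx": 0,"dy": -0.1,"dz": 10,"turn": 0},
  {"gripper": 1,"dx": 0,"dy": -0.1,"dz": 10,"turn": 0},
  {"gripper": 1,"dx": 0,"dy": -0.1,"dz": 10,"turn": 0},
])

```text
time_s: 3.42
eef_pos: [0.5335, -0.2349, 0.0142]
eef_rot: [-0.0, 0.809, -0.588, -0.0]
wrist_force: [0.1, -0.4, 0.6]
opening: -0.003
```

```bash
python3 - <<'E'
from h import *
save('wrist','w4'); o=ctrl.get_obs();print(o['time_s'],o['eef_pos'],o['eef_rot'],o['wrist_force'],o['opening'])
E
```

```text
3.475 [ 0.53347031 -0.23487648  0.01415613] [-1.15495723e-05  8.09071054e-01 -5.87710836e-01 -5.07402466e-05] [-0.36712745 -1.02989395  0.06234963] 0.0018608432388588208
```

View pics/w4.png

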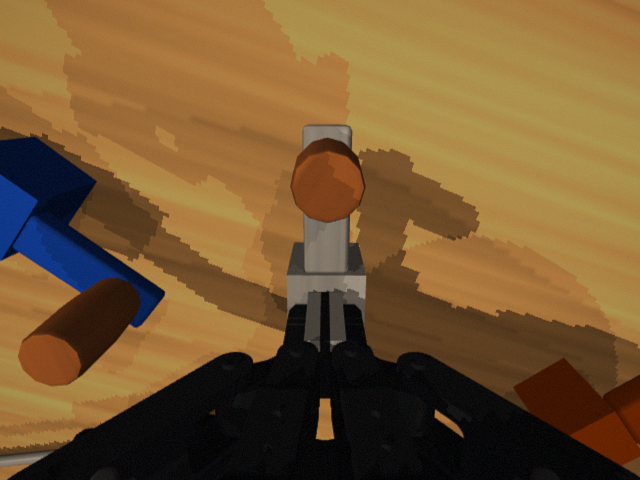

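```bash
python3 - <<'E'
from h import *
for X in [(.5335,-.2349,.0142),(.5335,-.2349,.04),(.5335,-.2349,.006),(.5335,-.2349,.082)]: print(proj('w4',X))
E
python3 - <<'E'
from h import *
save('scene','s2');crop('s2','s2c',180,170,140,120,5)
crop('w4','w4c',240,200,160,200,4)
E
```

```text
[326.75595309 282.003133  ]
[327.03897834 308.76387718]
[326.68098152 274.91438337]
[327.74350259 375.37840435]
```

View pics/s2c.png

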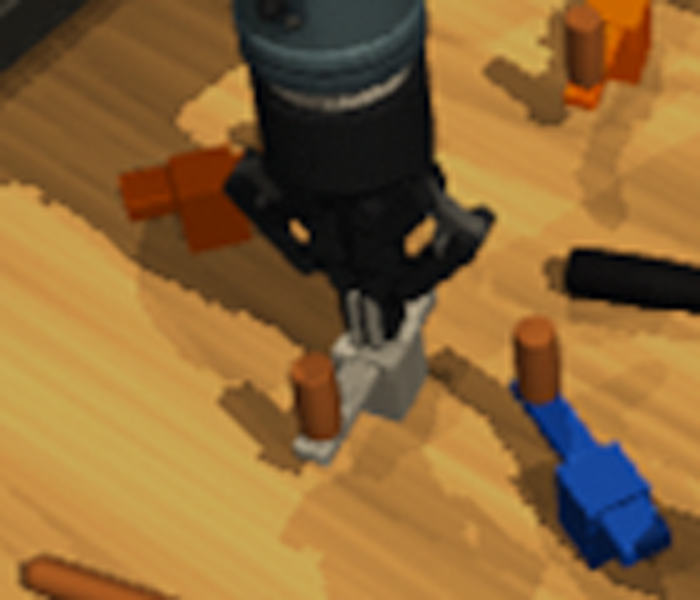

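View pics/w4c.png

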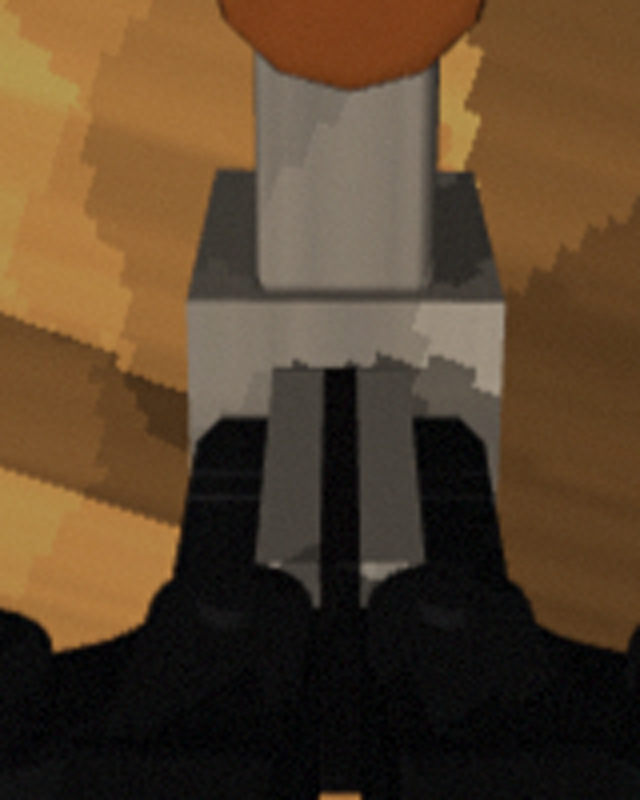

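```bash
python3 - <<'E'
from h import *
print(tri(('w4',325,292),('s2',254.,238.6)))
a=.0117
for z in(.006,.02,.03,.04,.05):
    print(z,proj('w4',(.5335+.951*.011,-.2349+.309*.011,z)),proj('s2',(.5335+.951*.011,-.2349+.309*.011,z)), proj('s2',(.5335,-.2349,z)))
save('top','t2');crop('t2','t2c',340,190,120,110,6)
crop('s2','s2d',225,215,60,60,12)
E
```

```text
(array([ 0.54264651, -0.23063621,  0.04625435]), [np.float64(0.0008000767630455451), np.float64(0.0008000767630454259)])
0.006 [326.70929972 254.19718236] [254.74843516 250.13050136] [256.62219223 246.85981071]
0.02 [326.84588968 265.35610121] [254.18425866 246.32591059] [256.0781662  243.04860527]
0.03 [326.9567191  274.41047418] [253.77500908 243.56608781] [255.68356989 240.2842383 ]
0.04 [327.0808599  284.55234042] [253.36042174 240.77026926] [255.28385803 237.48403406]
0.05 [327.22086349 295.99014078] [252.94039154 237.93774609] [254.87893051 234.64729114]
```

View pics/s2d.png

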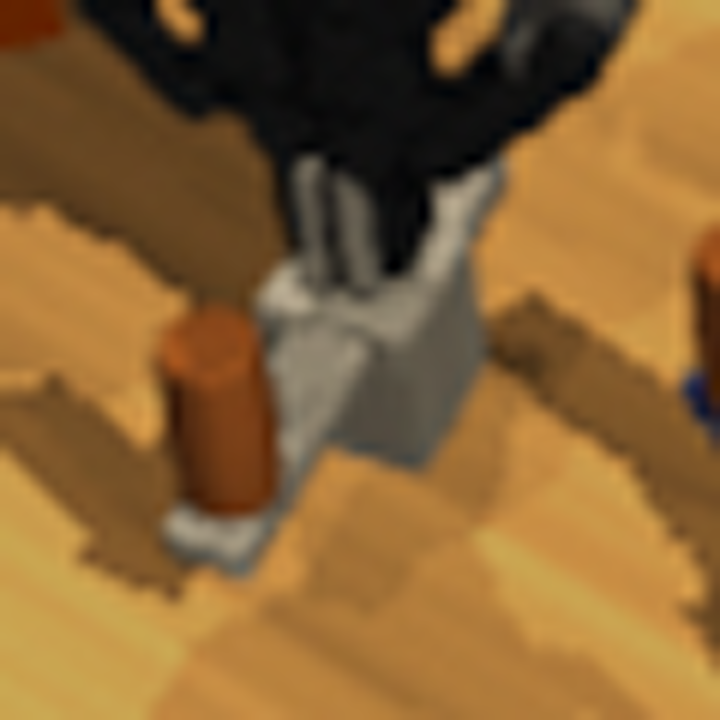

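View pics/t2c.png

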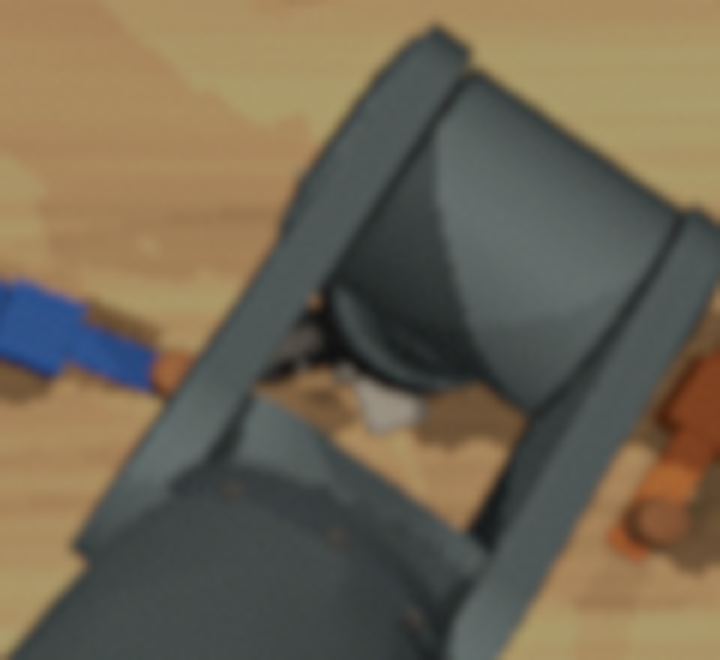

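The fingers closed on air: triangulated, the closed tips stand at about z = 0.046, which is 40 mm further back from the reported TCP than the text says. The crank has not moved. I'll open, go lower and check by eye.

drive_tool([
  {"gripper": 0,"dx": 0,"dy": 0,"dz": 0,"turn": 0},
  {"gripper": 0,"dx": 0,"dy": 0,"dz": 0,"turn": 0},
  {"gripper": 0,"dx": 0,"dy": 0,"dz": 0,"turn": 0},
  {"gripper": 0,"dx": 0,"dy": 0,"dz": 0,"turn": 0},
  {"gripper": 0,"dx": 0,"dy": 0,"dz": 1,"turn": 0},
  {"gripper": 0,"dx": 0,"dy": 0,"dz": 2,"turn": 0},
  {"gripper": 0,"dx": 0,"dy": 0,"dz": 2.5,"turn": 0},
  {"gripper": 0,"dx": 0,"dy": 0,"dz": 2.5,"turn": 0},
])

```text
time_s: 4.58
eef_pos: [0.533, -0.2346, -0.0117]
eef_rot: [0.0, 0.809, -0.588, -0.001]
wrist_force: [0.2, 0.3, -0.8]
opening: 1.002
```

```bash
python3 - <<'E'
from h import *
save('wrist','w5'); save('scene','s3');crop('s3','s3c',180,170,140,120,5)
o=ctrl.get_obs();print(o['time_s'],o['eef_pos'],o['wrist_force'],o['opening'])
E
```

```text
4.675 [ 0.53347814 -0.23487751 -0.01088926] [ 0.85078613 -0.2013761  -0.14356093] 1.0012023260531981
```

View pics/w5.png

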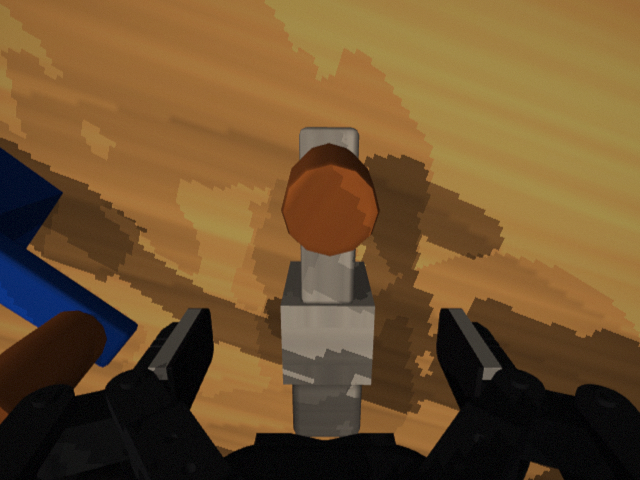

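View pics/s3c.png

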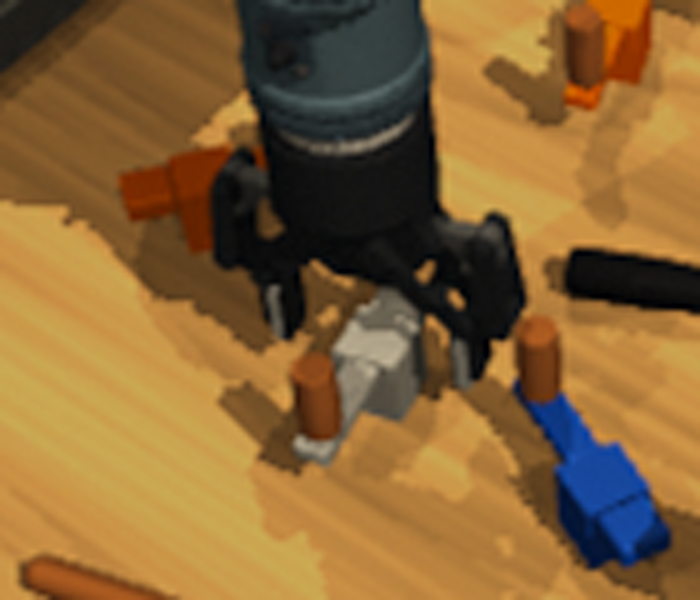

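drive_tool([
  {"gripper": 0,"dx": 0,"dy": 0,"dz": 0.8,"turn": 0},
  {"gripper": 0,"dx": 0,"dy": 0,"dz": 1.5,"turn": 0},
  {"gripper": 0,"dx": 0,"dy": 0,"dz": 1.5,"turn": 0},
  {"gripper": 0.5,"dx": 0,"dy": 0,"dz": 1.5,"turn": 0},
  {"gripper": 1,"dx": 0,"dy": 0,"dz": 1.5,"turn": 0},
  {"gripper": 1,"dx": 0,"dy": 0,"dz": 1.5,"turn": 0},
  {"gripper": 1,"dx": 0,"dy": 0,"dz": 1.5,"turn": 0},
  {"gripper": 1,"dx": 0,"dy": 0,"dz": 1.5,"turn": 0},
  {"gripper": 1,"dx": 0,"dy": 0,"dz": 1.5,"turn": 0},
])

```text
time_s: 5.8
eef_pos: [0.5339, -0.2353, -0.0254]
eef_rot: [0.0, 0.809, -0.588, 0.0]
wrist_force: [0.7, -0.8, 3.5]
opening: 0.367
```

```bash
python3 - <<'E'
from h import *
save('wrist','w6'); save('scene','s4');crop('s4','s4c',180,170,140,120,5)
o=ctrl.get_obs();print(o['time_s'],o['eef_pos'],o['wrist_force'],o['opening'])
E
```

```text
5.9 [ 0.53385761 -0.23523412 -0.02543817] [ 0.17963129 -1.0559605   4.00294283] 0.36784623403040645
```

View pics/w6.png

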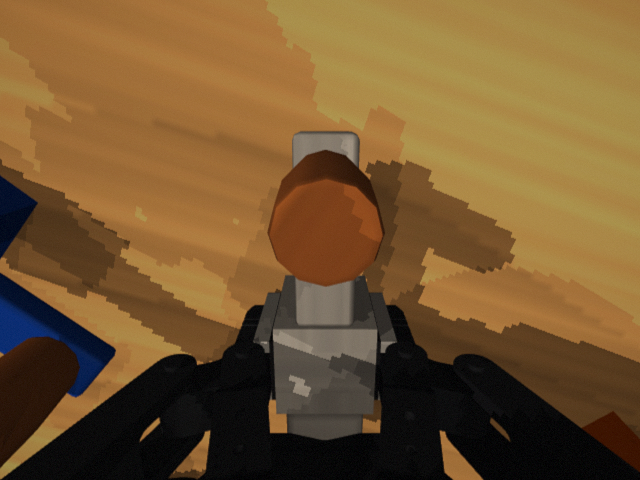

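View pics/s4c.png

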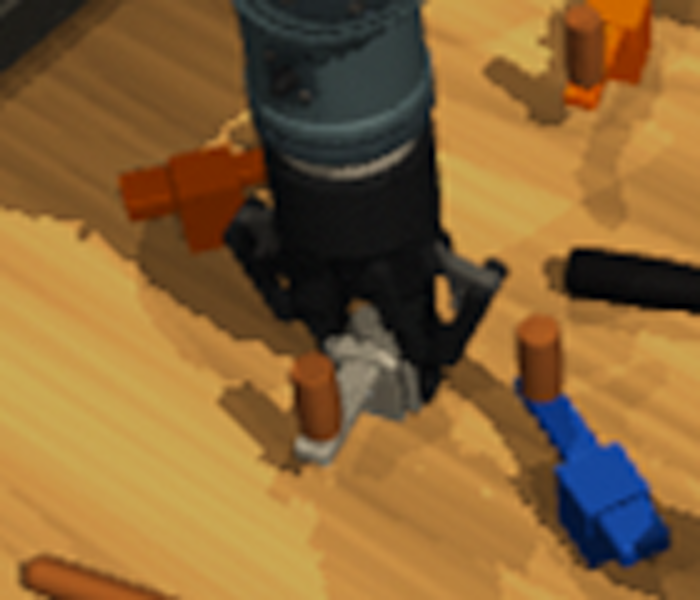

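drive_tool([
  {"gripper": 1,"dx": 0,"dy": 0,"dz": -1,"turn": 0},
  {"gripper": 1,"dx": 0,"dy": 0,"dz": -4,"turn": 0},
  {"gripper": 1,"dx": 0,"dy": 0,"dz": -8.5,"turn": 0},
  {"gripper": 1,"dx": 0,"dy": 0,"dz": -13,"turn": 0},
  {"gripper": 1,"dx": 0,"dy": 0,"dz": -17.5,"turn": 0},
  {"gripper": 1,"dx": -2,"dy": -0.5,"dz": -21,"turn": 0},
  {"gripper": 1,"dx": -6,"dy": -2,"dz": -22,"turn": 0},
  {"gripper": 1,"dx": -11,"dy": -3.5,"dz": -22,"turn": 0},
  {"gripper": 1,"dx": -16,"dy": -5,"dz": -22,"turn": 0},
  {"gripper": 1,"dx": -20.5,"dy": -6.5,"dz": -22,"turn": 0},
  {"gripper": 1,"dx": -22.5,"dy": -7,"dz": -22,"turn": 0},
  {"gripper": 1,"dx": -22.5,"dy": -7,"dz": -22,"turn": 0},
  {"gripper": 1,"dx": -22.5,"dy": -7,"dz": -22,"turn": 0},
])

```text
time_s: 7.52
eef_pos: [0.5301, 0.0004, 0.1939]
eef_rot: [0.0, 0.809, -0.588, -0.0]
wrist_force: [-0.1, -0.2, -3.4]
opening: 0.367
```

```bash
python3 - <<'E'
from h import *
save('wrist','w7'); save('scene','s5')
o=ctrl.get_obs();print(o['time_s'],o['eef_pos'],o['eef_rot'],o['wrist_force'],o['opening'])
print(proj('w7',(.532,.0964,.174)))
E
```

```text
7.625 [ 5.30347535e-01 -1.75654551e-04  1.94033898e-01] [ 1.78420200e-04  8.08711365e-01 -5.88205632e-01 -1.75231645e-04] [ 0.36706065 -0.58573686 -3.81358836] 0.3649284504953672
[144.86871168 207.35656399]
```

View pics/w7.png

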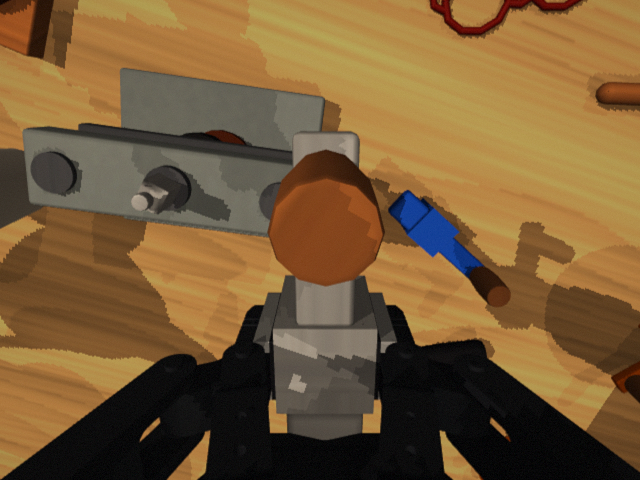

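View pics/s5.png

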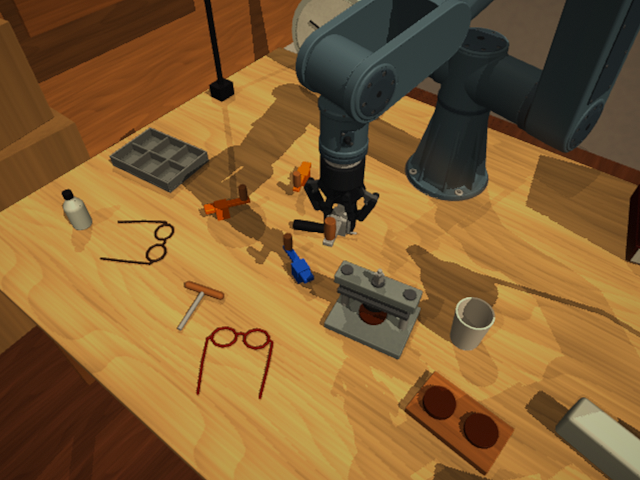

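```bash
python3 - <<'E'
from h import *
crop('w7','w7c',120,155,80,70,10)
crop('w7','w7d',10,60,330,180,2.4)
E
```

View pics/w7c.png

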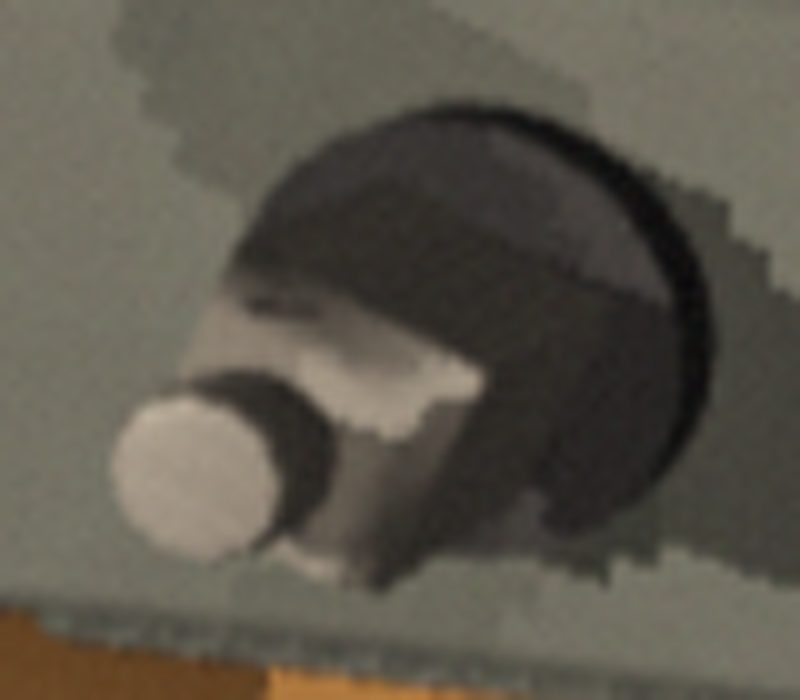

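View pics/w7d.png

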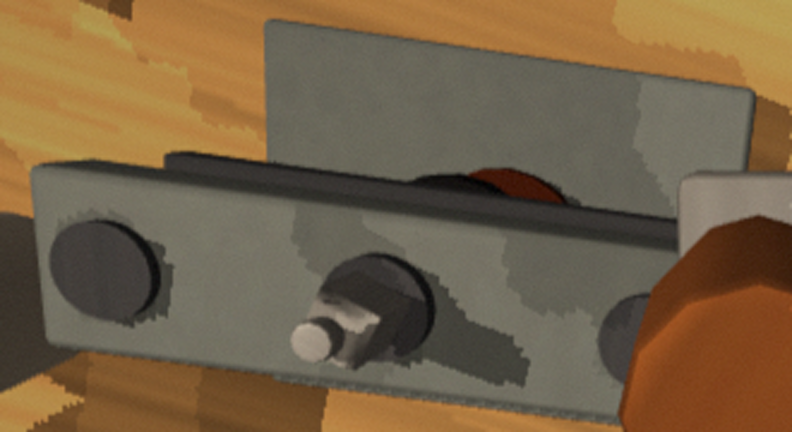

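```bash
python3 - <<'E'
from h import *
P=lambda a,b,z:atz('w7',120+a/10,155+b/10,z)
r,b,l=P(485,380,.16),P(380,585,.16),P(225,290,.16)
for n,x,y in(('rb',r,b),('lr',l,r)):
    d=y-x;print(n,x,y,np.linalg.norm(d)*1000,np.degrees(np.arctan2(d[1],d[0]))%90)
print('mid bl',(b+l)/2,'tip',P(198,475,.174))
print('tip tri',tri(('w7',139.8,202.5),('top0',262.3,239.8),('scene0',379.5,270.3)))
# collar top ellipse centre z=.14
import cv2
pts=[(240,255),(330,155),(470,105),(600,150),(660,230),(695,310)]
# hub rel to TCP
for f in('w6','w7'):
    print(f,[atz(f,u,v,.04 if f=='w6' else .2595) for u,v in((275,328),(378,328),(375,415),(276,413))])
o=ctrl.get_obs();print(o['eef_pos'])
# press yaw
print(np.degrees(np.arctan2(.161085-.03142,.520907-.543865))-90)
print(P(198,475,.174)-np.array([.5315,.0966,.174]))
E
```

```text
rb [0.5382103  0.09104293 0.16      ] [0.52533718 0.09429437 0.16      ] 13.277387218946147 75.82492871781602
lr [0.53875395 0.1049661  0.16      ] [0.5382103  0.09104293 0.16      ] 13.933781334380177 87.76393463829956
mid bl [0.53204557 0.09963023 0.16      ] tip [0.533697   0.09922444 0.174     ]
tip tri (array([0.53245664, 0.09789885, 0.17169504]), [np.float64(0.0021563118941829197), np.float64(0.0019783301743826072), np.float64(0.00078458295016939)])
w6 [array([ 0.54348777, -0.21513866,  0.04      ]), array([ 0.55317179, -0.24498885,  0.04      ]), array([ 0.52200723, -0.25552961,  0.04      ]), array([ 0.51268649, -0.22414372,  0.04      ])]
w7 [array([0.53992388, 0.02043582, 0.2595    ]), array([ 0.54960746, -0.00935151,  0.2595    ]), array([ 0.51846729, -0.01989368,  0.2595    ]), array([0.5091338 , 0.01143814, 0.2595    ])]
[ 5.30347535e-01 -1.75654551e-04  1.94033898e-01]
10.040519624921487
[0.002197   0.00262444 0.        ]
```

drive_tool([
  {"gripper": 1,"dx": -1.5,"dy": 0.8,"dz": 0,"turn": 9},
  {"gripper": 1,"dx": -3.5,"dy": 2,"dz": 0,"turn": 19},
  {"gripper": 1,"dx": -4.5,"dy": 2.6,"dz": 0,"turn": 28},
  {"gripper": 1,"dx": -4.5,"dy": 2.6,"dz": 0,"turn": 28},
  {"gripper": 1,"dx": -4.5,"dy": 2.6,"dz": 0,"turn": 28},
  {"gripper": 1,"dx": -4.5,"dy": 2.6,"dz": 0,"turn": 28},
])

```text
time_s: 8.38
eef_pos: [0.4923, 0.0348, 0.1942]
eef_rot: [0.0, -0.643, 0.766, -0.0]
wrist_force: [0.2, 0.6, -4.1]
opening: 0.364
```

```bash
python3 - <<'E'
from h import *
save('wrist','w8')
o=ctrl.get_obs();print(o['time_s'],o['eef_pos'],o['eef_rot'],o['wrist_force'],o['opening'])
u,v=proj('w8',(.5335,.0985,.174));print(u,v)
u,v=int(u),int(v)
crop('w8','w8c',u-40,v-45,80,80,8)
E
```

```text
8.425 [0.49220094 0.03494429 0.19416276] [-1.75693401e-05 -6.43081721e-01  7.65797558e-01 -1.81780186e-05] [-0.71445948  0.1010398  -4.00490539] 0.3670375417453535
186.64565702067074 210.1784393467567
```

View pics/w8.png

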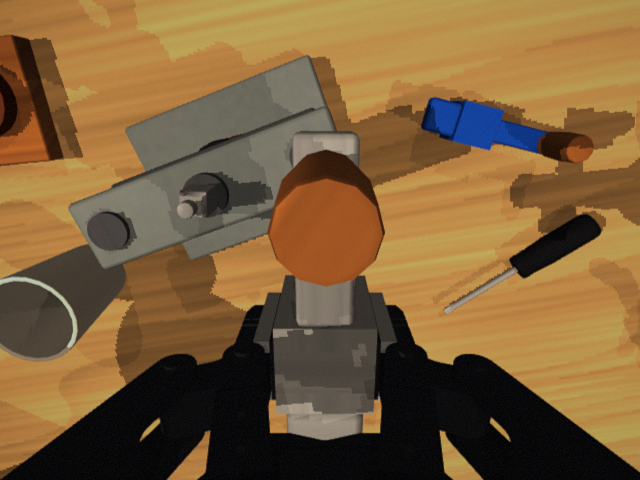

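View pics/w8c.png

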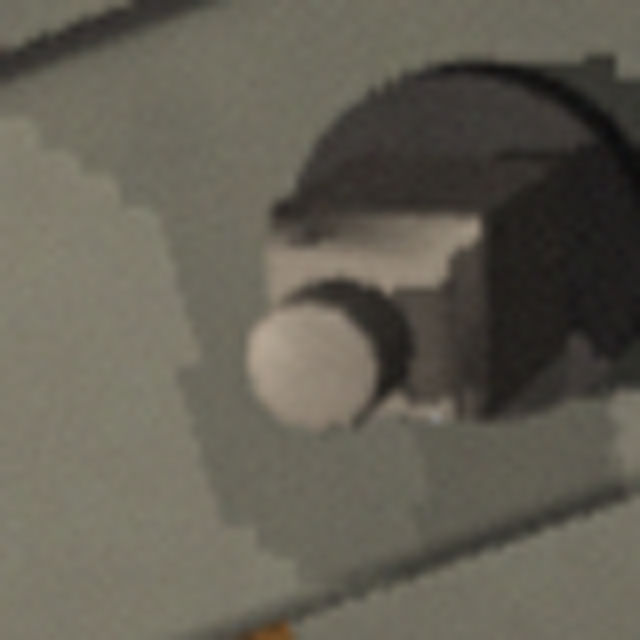

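```bash
python3 - <<'E'
from h import *
P=lambda a,b,z:atz('w8',146+a/8,165+b/8,z)
r,b,l=P(487,212,.16),P(487,415,.16),P(270,218,.16)
for n,x,y in(('rb',r,b),('lr',l,r)):
    d=y-x;print(n,np.linalg.norm(d)*1000,np.degrees(np.arctan2(d[1],d[0]))%90)
print('tip',P(312,367,.174), (b+l)/2)
print([atz('w8',u,v,.2595) for u,v in((275,328),(378,328),(375,413),(276,409))])
print(tri(('w7',139.8,202.5),('w8',146+39,165+45.9)))
crop('w8','w8h',255,270,140,160,5)
E
```

```text
rb 14.015997389605229 74.64431849540682
lr 14.43024128507982 81.63274395490372
tip [0.53329479 0.09941457 0.174     ] [0.53306512 0.09971621 0.16      ]
[array([0.50970175, 0.04781734, 0.2595    ]), array([0.50426475, 0.01685961, 0.2595    ]), array([0.47253997, 0.02205428, 0.2595    ]), array([0.47979951, 0.05397181, 0.2595    ])]
(array([0.53291368, 0.10010991, 0.17201843]), [np.float64(0.00011117976387685766), np.float64(0.00011117976387682026)])
```

View pics/w8h.png

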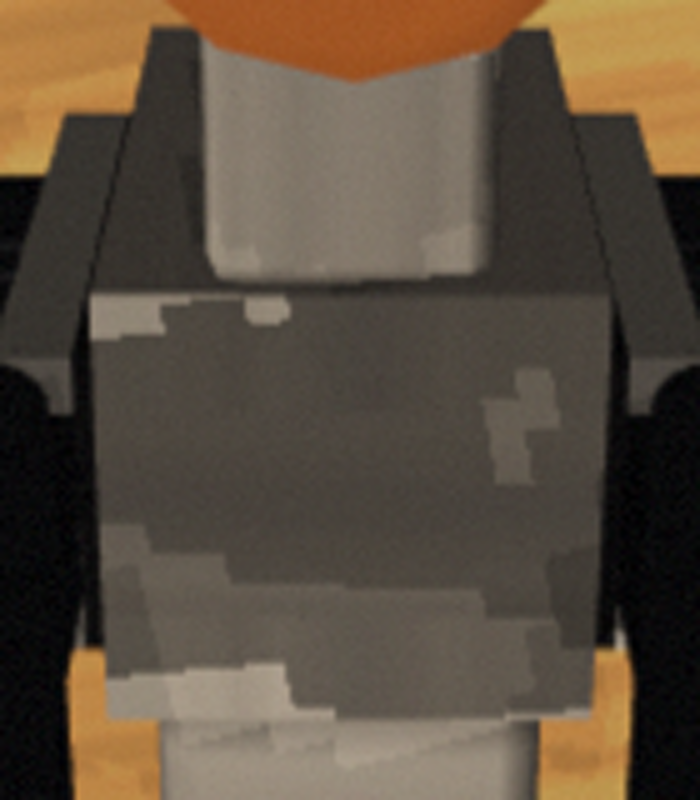

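drive_tool([
  {"gripper": 1,"dx": -2.5,"dy": -1,"dz": 0,"turn": 2},
  {"gripper": 1,"dx": -5.5,"dy": -2.3,"dz": 0,"turn": 2},
  {"gripper": 1,"dx": -7.1,"dy": -3,"dz": 0,"turn": 2},
  {"gripper": 1,"dx": -7.1,"dy": -3,"dz": 1.5,"turn": 2},
  {"gripper": 1,"dx": -7.1,"dy": -3,"dz": 3.5,"turn": 2},
  {"gripper": 1,"dx": -7.1,"dy": -3,"dz": 4,"turn": 2},
  {"gripper": 1,"dx": -7.1,"dy": -3,"dz": 4,"turn": 2},
])

```text
time_s: 9.3
eef_pos: [0.5331, 0.0996, 0.1536]
eef_rot: [-0.001, -0.629, 0.777, 0.0]
wrist_force: [0.3, -0.3, -4.0]
opening: 0.37
```

```bash
python3 - <<'E'
from h import *
save('scene','s6');crop('s6','s6c',320,200,120,110,6)
o=ctrl.get_obs();print(o['time_s'],o['eef_pos'],o['eef_rot'],o['wrist_force'],o['opening'],o['q'])
E
```

```text
9.35 [0.53370217 0.09969319 0.15435924] [-4.52421531e-05 -6.29224950e-01  7.77223235e-01 -5.74325952e-05] [-0.11793056  0.53397186 -3.87985441] 0.3676091140571151 [-3.39462564e-02  1.60231843e-01  1.73625782e+00 -1.54165431e-04
  1.24509608e+00  1.74658451e+00]
```

View pics/s6c.png

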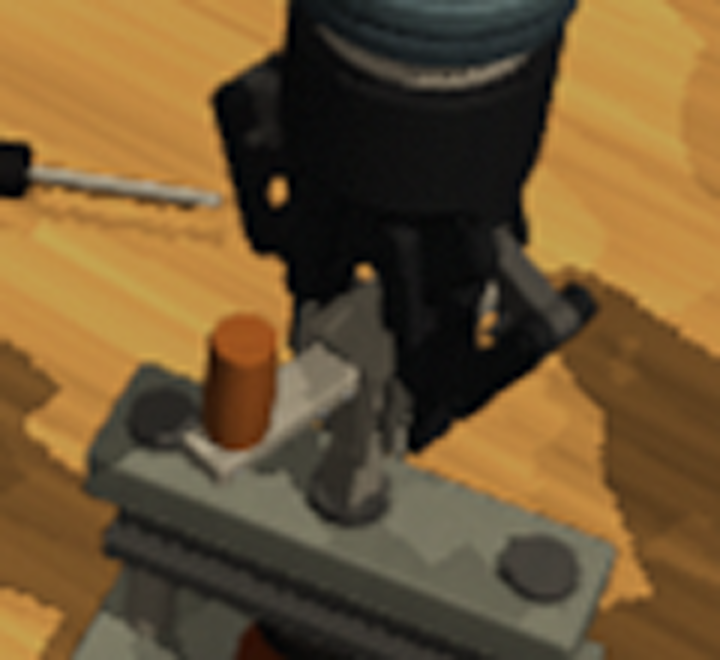

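drive_tool([
  {"gripper": 1,"dx": 0,"dy": 0,"dz": 0.4,"turn": 0},
  {"gripper": 1,"dx": 0,"dy": 0,"dz": 0.8,"turn": 0},
  {"gripper": 1,"dx": 0,"dy": 0,"dz": 1.2,"turn": 0},
  {"gripper": 1,"dx": 0,"dy": 0,"dz": 1.2,"turn": 0},
])

```text
time_s: 9.85
eef_pos: [0.5334, 0.1002, 0.1417]
eef_rot: [-0.0, -0.629, 0.777, 0.0]
wrist_force: [0.1, 0.0, -3.3]
opening: 0.365
```

drive_tool([
  {"gripper": 1,"dx": 0,"dy": 0,"dz": 0.3,"turn": 0},
  {"gripper": 1,"dx": 0,"dy": 0,"dz": 0.6,"turn": 0},
  {"gripper": 1,"dx": 0,"dy": 0,"dz": 0.8,"turn": 0},
  {"gripper": 1,"dx": 0,"dy": 0,"dz": 0.8,"turn": 0},
])

```text
time_s: 10.35
eef_pos: [0.534, 0.0998, 0.1342]
eef_rot: [0.0, -0.629, 0.777, -0.0]
wrist_force: [1.0, -2.0, -4.6]
opening: 0.369
```

drive_tool([
  {"gripper": 1,"dx": 0,"dy": 0,"dz": 0.2,"turn": 0},
  {"gripper": 1,"dx": 0,"dy": 0,"dz": 0.4,"turn": 0},
  {"gripper": 1,"dx": 0,"dy": 0,"dz": 0.5,"turn": 0},
  {"gripper": 1,"dx": 0,"dy": 0,"dz": 0.5,"turn": 0},
])

```text
time_s: 10.85
eef_pos: [0.5341, 0.0997, 0.1293]
eef_rot: [0.0, -0.629, 0.777, -0.0]
wrist_force: [1.4, -4.8, -2.6]
opening: 0.368
```

drive_tool([
  {"gripper": 1,"dx": 0.05,"dy": 0,"dz": 0.2,"turn": 0},
  {"gripper": 1,"dx": 0.05,"dy": 0,"dz": 0.5,"turn": 0},
  {"gripper": 1,"dx": 0.05,"dy": 0,"dz": 0.8,"turn": 0},
  {"gripper": 1,"dx": 0.05,"dy": 0,"dz": 1.0,"turn": 0},
  {"gripper": 1,"dx": 0.05,"dy": 0,"dz": 1.0,"turn": 0},
])

```text
time_s: 11.48
eef_pos: [0.5341, 0.0996, 0.1191]
eef_rot: [0.0, -0.629, 0.777, -0.0]
wrist_force: [3.7, -3.6, -3.2]
opening: 0.369
```

drive_tool([
  {"gripper": 1,"dx": 0.05,"dy": -0.05,"dz": 0.2,"turn": 0},
  {"gripper": 1,"dx": 0.05,"dy": -0.05,"dz": 0.35,"turn": 0},
  {"gripper": 1,"dx": 0.05,"dy": -0.05,"dz": 0.45,"turn": 0},
  {"gripper": 1,"dx": 0.05,"dy": -0.05,"dz": 0.5,"turn": 0},
  {"gripper": 1,"dx": 0.05,"dy": -0.05,"dz": 0.5,"turn": 0},
])

```text
time_s: 12.1
eef_pos: [0.534, 0.0994, 0.1146]
eef_rot: [0.0, -0.629, 0.777, 0.0]
wrist_force: [1.9, 0.3, 2.8]
opening: 0.37
```

drive_tool([
  {"gripper": 0,"dx": 0,"dy": 0,"dz": -0.05,"turn": 0},
  {"gripper": 0,"dx": 0,"dy": 0,"dz": -0.05,"turn": 0},
  {"gripper": 0,"dx": 0,"dy": 0,"dz": -0.05,"turn": 0},
  {"gripper": 0,"dx": 0,"dy": 0,"dz": -0.05,"turn": 0},
  {"gripper": 0,"dx": 0,"dy": 0,"dz": -0.05,"turn": 0},
  {"gripper": 0,"dx": 0,"dy": 0,"dz": -3,"turn": 0},
  {"gripper": 0,"dx": 0,"dy": 0,"dz": -7,"turn": 0},
  {"gripper": 0,"dx": 0,"dy": 0,"dz": -9,"turn": 0},
  {"gripper": 0,"dx": 0,"dy": 0,"dz": -9,"turn": 0},
])

```text
time_s: 13.22
eef_pos: [0.5353, 0.0991, 0.206]
eef_rot: [0.001, -0.629, 0.777, -0.001]
wrist_force: [-0.3, -0.8, 0.5]
opening: 1.004
```

```bash
python3 - <<'E'
from h import *
save('wrist','w9');save('scene','s7');crop('s7','s7c',300,190,160,170,4)
o=ctrl.get_obs();print(o['time_s'],o['eef_pos'],o['eef_rot'],o['wrist_force'],o['opening'])
print(proj('w9',(.5927,.0869,.2225)),proj('w9',(.534,.0994,.18)))
E
```

```text
13.325 [0.53351559 0.09907742 0.20330593] [-3.84579929e-04 -6.29374508e-01  7.77101972e-01  3.26335286e-04] [-0.06304828 -0.18971256 -0.87446535] 1.0030992662502147
[326.11289272 161.25785425] [325.78437944 262.99177169]
```

View pics/w9.png

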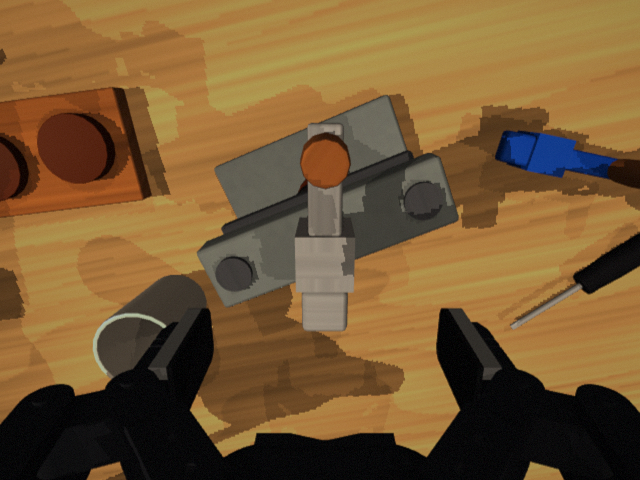

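View pics/s7c.png

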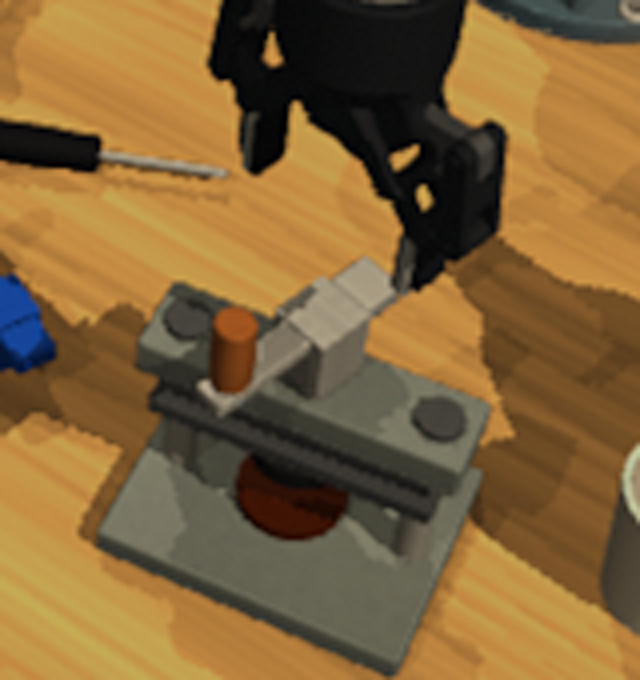

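drive_tool([
  {"gripper": 0,"dx": 0,"dy": -2,"dz": 0,"turn": 0},
  {"gripper": 0,"dx": 0,"dy": -5,"dz": 0,"turn": 0},
  {"gripper": 0,"dx": 0,"dy": -6,"dz": 1.5,"turn": 0},
  {"gripper": 0,"dx": 0,"dy": -6,"dz": 4,"turn": 0},
  {"gripper": 0,"dx": 0,"dy": -6,"dz": 5,"turn": 0},
  {"gripper": 0.6,"dx": 0,"dy": -6,"dz": 5,"turn": 0},
  {"gripper": 1,"dx": 0,"dy": -6,"dz": 5,"turn": 0},
  {"gripper": 1,"dx": 0,"dy": -6,"dz": 5,"turn": 0},
  {"gripper": 1,"dx": 0,"dy": -6,"dz": 5,"turn": 0},
  {"gripper": 1,"dx": 0,"dy": -6,"dz": 5,"turn": 0},
  {"gripper": 1,"dx": 0,"dy": -6,"dz": 5,"turn": 0},
])

```text
time_s: 14.7
eef_pos: [0.5935, 0.0865, 0.1551]
eef_rot: [0.001, -0.629, 0.777, -0.001]
wrist_force: [1.7, 0.9, 3.5]
opening: 0.23
```

```bash
python3 - <<'E'
from h import *
save('wrist','w10');save('scene','s8');crop('s8','s8c',300,190,160,170,4)
o=ctrl.get_obs();print(o['time_s'],o['eef_pos'],o['eef_rot'],o['wrist_force'],o['opening'])
E
```

```text
14.8 [0.59350593 0.08653528 0.15500665] [ 7.32451973e-04 -6.29364781e-01  7.77109376e-01 -6.73310446e-04] [ 2.26861502 -0.51117857  5.22206998] 0.2295522313696164
```

View pics/w10.png

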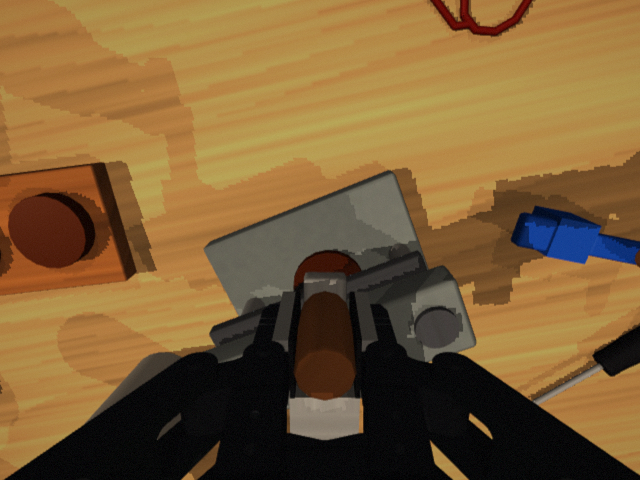

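View pics/s8c.png

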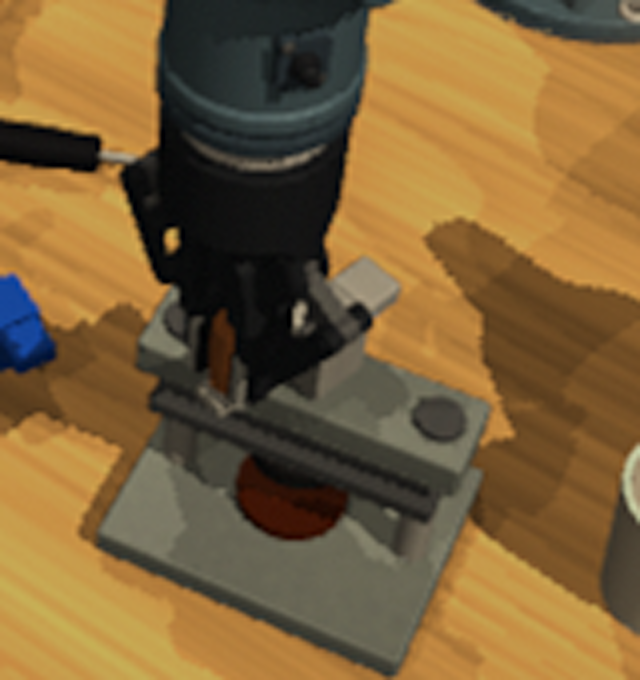

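drive_tool([
  {"gripper": 1,"dx": 0.93,"dy": 0.07,"dz": 0,"turn": 0},
  {"gripper": 1,"dx": 1.85,"dy": 0.29,"dz": 0,"turn": 0},
  {"gripper": 1,"dx": 3.53,"dy": 1.15,"dz": 0,"turn": 0},
  {"gripper": 1,"dx": 4.85,"dy": 2.47,"dz": 0,"turn": 0},
  {"gripper": 1,"dx": 5.71,"dy": 4.15,"dz": 0,"turn": 0},
  {"gripper": 1,"dx": 6,"dy": 6,"dz": 0,"turn": 0},
])

```text
time_s: 15.55
eef_pos: [0.5231, 0.0396, 0.1552]
eef_rot: [0.002, -0.629, 0.777, -0.002]
wrist_force: [7.1, 2.8, 2.4]
opening: 0.234
```

```bash
python3 - <<'E'
from h import *
o=ctrl.get_obs();print(o['time_s'],o['eef_pos'],o['eef_rot'],o['wrist_force'],o['torque'],o['opening'])
save('scene','s9');crop('s9','s9c',300,190,160,170,4)
E
```

```text
15.55 [0.52305075 0.03955075 0.155243  ] [ 0.00187363 -0.62898069  0.7774168  -0.00170458] [7.13248247 2.81831596 2.38420435] [ 0.72169387 -1.33929795 -0.00995507] 0.2336263418386523
```

View pics/s9c.png

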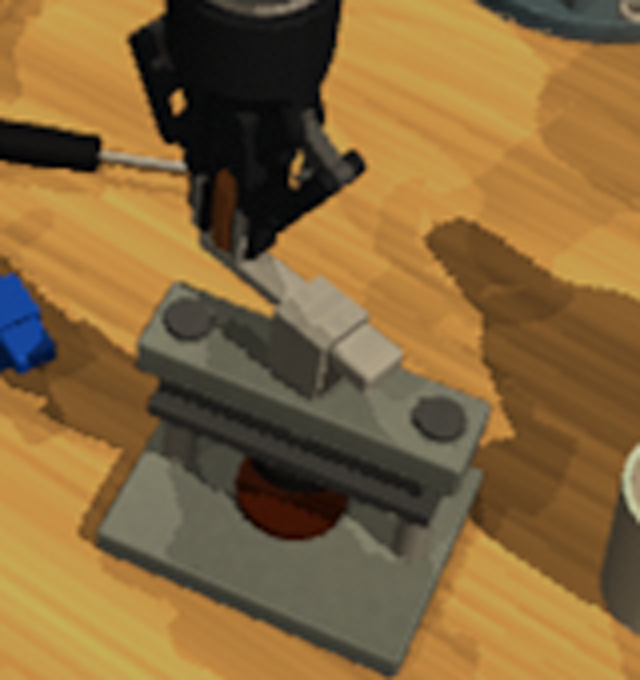

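drive_tool([
  {"gripper": 1,"dx": -0.29,"dy": 1.85,"dz": 0,"turn": 0},
  {"gripper": 1,"dx": -1.15,"dy": 3.53,"dz": 0,"turn": 0},
  {"gripper": 1,"dx": -2.47,"dy": 4.85,"dz": 0,"turn": 0},
  {"gripper": 1,"dx": -4.15,"dy": 5.71,"dz": 0,"turn": 0},
  {"gripper": 1,"dx": -6,"dy": 6,"dz": 0,"turn": 0},
  {"gripper": 1,"dx": -7.85,"dy": 5.71,"dz": 0,"turn": 0},
  {"gripper": 1,"dx": -9.53,"dy": 4.85,"dz": 0,"turn": 0},
  {"gripper": 1,"dx": -10.85,"dy": 3.53,"dz": 0,"turn": 0},
  {"gripper": 1,"dx": -11.71,"dy": 1.85,"dz": 0,"turn": 0},
  {"gripper": 1,"dx": -12,"dy": 0,"dz": 0,"turn": 0},
  {"gripper": 1,"dx": -11.71,"dy": -1.85,"dz": 0,"turn": 0},
  {"gripper": 1,"dx": -10.85,"dy": -3.53,"dz": 0,"turn": 0},
  {"gripper": 1,"dx": -9.53,"dy": -4.85,"dz": 0,"turn": 0},
  {"gripper": 1,"dx": -7.85,"dy": -5.71,"dz": 0,"turn": 0},
  {"gripper": 1,"dx": -6,"dy": -6,"dz": 0,"turn": 0},
  {"gripper": 1,"dx": -4.15,"dy": -5.71,"dz": 0,"turn": 0},
  {"gripper": 1,"dx": -2.47,"dy": -4.85,"dz": 0,"turn": 0},
  {"gripper": 1,"dx": -1.15,"dy": -3.53,"dz": 0,"turn": 0},
  {"gripper": 1,"dx": -0.29,"dy": -1.85,"dz": 0,"turn": 0},
  {"gripper": 1,"dx": 0,"dy": 0,"dz": 0,"turn": 0},
])

```text
time_s: 18.1
eef_pos: [0.5231, 0.0395, 0.1552]
eef_rot: [0.002, -0.629, 0.777, -0.002]
wrist_force: [7.2, 2.4, 1.7]
opening: 0.233
```

```bash
python3 - <<'E'
from h import *
o=ctrl.get_obs();print(o['time_s'],o['eef_pos'],o['eef_rot'],o['wrist_force'],o['torque'],o['opening'])
save('scene','s10');crop('s10','s10c',300,190,160,170,4)
E
```

```text
18.1 [0.52313606 0.03954658 0.15521385] [ 0.00174673 -0.62901218  0.77739171 -0.00166162] [7.22603456 2.36183377 1.73388419] [ 0.6822696  -1.31093954 -0.03122739] 0.23268538883714465
```

View pics/s10c.png

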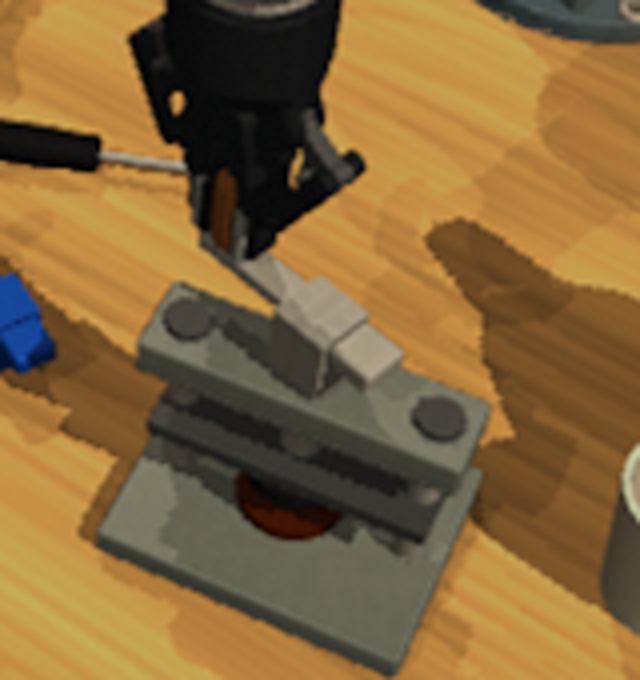

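```bash
python3 - <<'E'
import numpy as np
for p0 in (90,180,270,306,342,18,54,90,126,162,198,234,270):
    print(p0,[(p0+d,round(6*(np.sin(np.radians(p0+d))-np.sin(np.radians(p0))),2),round(6*(np.cos(np.radians(p0))-np.cos(np.radians(p0+d))),2)) for d in (9,18,27,36)])
E
cat > ft.py <<'E'
from h import *
def ft():
    o=ctrl.get_obs();p=o['eef_pos'];c=np.array([.5341,.0994])
    u=p[:2]-c;r=np.linalg.norm(u);u/=r;t=np.array([u[1],-u[0]]);f=o['wrist_force'][:2]
    print('t %.2f phi %.1f r %.4f z %.4f  Ft %.2f Fr %.2f Fz %.1f'%(o['time_s'],(-12-np.degrees(np.arctan2(u[1],u[0])))%360,r,p[2],-f@t,f@u,o['wrist_force'][2]))
if __name__=='__main__': ft()
E
python3 ft.py
```

```text
90 [(99, np.float64(-0.07), np.float64(0.94)), (108, np.float64(-0.29), np.float64(1.85)), (117, np.float64(-0.65), np.float64(2.72)), (126, np.float64(-1.15), np.float64(3.53))]
180 [(189, np.float64(-0.94), np.float64(-0.07)), (198, np.float64(-1.85), np.float64(-0.29)), (207, np.float64(-2.72), np.float64(-0.65)), (216, np.float64(-3.53), np.float64(-1.15))]
270 [(279, np.float64(0.07), np.float64(-0.94)), (288, np.float64(0.29), np.float64(-1.85)), (297, np.float64(0.65), np.float64(-2.72)), (306, np.float64(1.15), np.float64(-3.53))]
306 [(315, np.float64(0.61), np.float64(-0.72)), (324, np.float64(1.33), np.float64(-1.33)), (333, np.float64(2.13), np.float64(-1.82)), (342, np.float64(3.0), np.float64(-2.18))]
342 [(351, np.float64(0.92), np.float64(-0.22)), (360, np.float64(1.85), np.float64(-0.29)), (369, np.float64(2.79), np.float64(-0.22)), (378, np.float64(3.71), np.float64(-0.0))]
18 [(27, np.float64(0.87), np.float64(0.36)), (36, np.float64(1.67), np.float64(0.85)), (45, np.float64(2.39), np.float64(1.46)), (54, np.float64(3.0), np.float64(2.18))]
54 [(63, np.float64(0.49
[... 593 characters left out ...]
29)), (189, np.float64(-2.79), np.float64(0.22)), (198, np.float64(-3.71), np.float64(0.0))]
198 [(207, np.float64(-0.87), np.float64(-0.36)), (216, np.float64(-1.67), np.float64(-0.85)), (225, np.float64(-2.39), np.float64(-1.46)), (234, np.float64(-3.0), np.float64(-2.18))]
234 [(243, np.float64(-0.49), np.float64(-0.8)), (252, np.float64(-0.85), np.float64(-1.67)), (261, np.float64(-1.07), np.float64(-2.59)), (270, np.float64(-1.15), np.float64(-3.53))]
270 [(279, np.float64(0.07), np.float64(-0.94)), (288, np.float64(0.29), np.float64(-1.85)), (297, np.float64(0.65), np.float64(-2.72)), (306, np.float64(1.15), np.float64(-3.53))]
t 18.15 phi 90.7 r 0.0608 z 0.1549  Ft 4.19 Fr 1.20 Fz 8.9
```

drive_tool([
  {"gripper": 1,"dx": -0.29,"dy": 1.85,"dz": 0,"turn": 0},
  {"gripper": 1,"dx": -1.15,"dy": 3.53,"dz": 0,"turn": 0},
  {"gripper": 1,"dx": -2.47,"dy": 4.85,"dz": 0,"turn": 0},
  {"gripper": 1,"dx": -4.15,"dy": 5.71,"dz": 0,"turn": 0},
  {"gripper": 1,"dx": -6,"dy": 6,"dz": 0,"turn": 0},
])

```text
time_s: 18.77
eef_pos: [0.4753, 0.1101, 0.1548]
eef_rot: [-0.001, -0.629, 0.777, -0.001]
wrist_force: [3.9, -7.0, 3.9]
opening: 0.23
```

```bash
python3 ft.py
```

```text
t 18.77 phi 178.3 r 0.0597 z 0.1548  Ft 6.17 Fr -5.11 Fz 3.9
```

drive_tool([
  {"gripper": 1,"dx": -1.85,"dy": -0.29,"dz": 0,"turn": 0},
  {"gripper": 1,"dx": -3.53,"dy": -1.15,"dz": 0,"turn": 0},
  {"gripper": 1,"dx": -4.85,"dy": -2.47,"dz": 0,"turn": 0},
  {"gripper": 1,"dx": -5.71,"dy": -4.15,"dz": 0,"turn": 0},
  {"gripper": 1,"dx": -6,"dy": -6,"dz": 0,"turn": 0},
])

```text
time_s: 19.4
eef_pos: [0.5454, 0.1583, 0.1547]
eef_rot: [-0.002, -0.63, 0.777, 0.001]
wrist_force: [-7.5, -0.9, 11.8]
opening: 0.229
```

```bash
python3 ft.py
```

```text
t 19.40 phi 268.8 r 0.0600 z 0.1547  Ft 7.23 Fr -2.28 Fz 11.8
```

drive_tool([
  {"gripper": 1,"dx": 0.29,"dy": -1.85,"dz": 0,"turn": 0},
  {"gripper": 1,"dx": 1.15,"dy": -3.53,"dz": 0,"turn": 0},
  {"gripper": 1,"dx": 2.47,"dy": -4.85,"dz": 0,"turn": 0},
  {"gripper": 1,"dx": 4.15,"dy": -5.71,"dz": 0,"turn": 0},
  {"gripper": 1,"dx": 6,"dy": -6,"dz": 0,"turn": 0},
])

```text
time_s: 20.02
eef_pos: [0.5943, 0.0877, 0.1551]
eef_rot: [0.002, -0.63, 0.777, 0.0]
wrist_force: [2.6, 5.6, 5.1]
opening: 0.235
```

```bash
python3 ft.py; python3 - <<'E'
from h import *
save('scene','s11');crop('s11','s11c',300,190,160,170,4)
E
```

```text
t 20.02 phi 359.0 r 0.0614 z 0.1551  Ft 6.03 Fr 1.50 Fz 5.1
```

View pics/s11c.png

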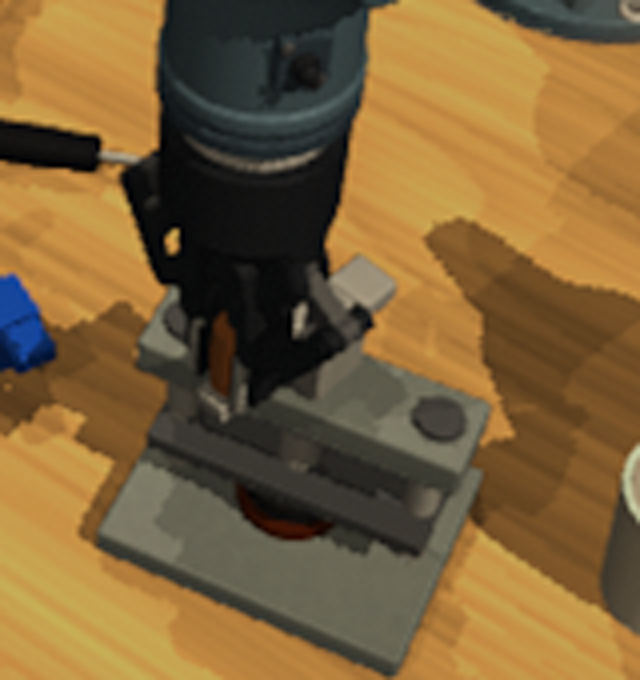

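drive_tool([
  {"gripper": 1,"dx": 1.85,"dy": 0.29,"dz": 0,"turn": 0},
  {"gripper": 1,"dx": 3.53,"dy": 1.15,"dz": 0,"turn": 0},
])

```text
time_s: 20.32
eef_pos: [0.576, 0.0545, 0.1552]
eef_rot: [0.002, -0.629, 0.777, -0.001]
wrist_force: [5.4, 4.4, 4.6]
opening: 0.229
```

```bash
python3 ft.py;  python3 - <<'E'
import numpy as np
for p0 in (36,72,108,144,180,216,252,288):
    print(p0,[(p0+d,round(6*(np.sin(np.radians(p0+d))-np.sin(np.radians(p0))),2),round(6*(np.cos(np.radians(p0))-np.cos(np.radians(p0+d))),2)) for d in (9,18,27,36)])
E
```

```text
t 20.32 phi 34.9 r 0.0614 z 0.1552  Ft 6.96 Fr 0.46 Fz 4.6
36 [(45, np.float64(0.72), np.float64(0.61)), (54, np.float64(1.33), np.float64(1.33)), (63, np.float64(1.82), np.float64(2.13)), (72, np.float64(2.18), np.float64(3.0))]
72 [(81, np.float64(0.22), np.float64(0.92)), (90, np.float64(0.29), np.float64(1.85)), (99, np.float64(0.22), np.float64(2.79)), (108, np.float64(0.0), np.float64(3.71))]
108 [(117, np.float64(-0.36), np.float64(0.87)), (126, np.float64(-0.85), np.float64(1.67)), (135, np.float64(-1.46), np.float64(2.39)), (144, np.float64(-2.18), np.float64(3.0))]
144 [(153, np.float64(-0.8), np.float64(0.49)), (162, np.float64(-1.67), np.float64(0.85)), (171, np.float64(-2.59), np.float64(1.07)), (180, np.float64(-3.53), np.float64(1.15))]
180 [(189, np.float64(-0.94), np.float64(-0.07)), (198, np.float64(-1.85), np.float64(-0.29)), (207, np.float64(-2.72), np.float64(-0.65)), (216, np.float64(-3.53), np.float64(-1.15))]
216 [(225, np.float64(-0.72), np.float64(-0.61)), (234, np.float64(-1.33), np.float64(-1.33)), (243, np.float64(-1.82), np.float64(-2.13)), (252, np.float64(-2.18), np.float64(-3.0))]
252 [(261, np.float64(-0.22), np.float64(-0.92)), (270, np.float64(-0.29), np.float64(-1.85)), (279, np.float64(-0.22), np.float64(-2.79)), (288, np.float64(-0.0), np.float64(-3.71))]
288 [(297, np.float64(0.36), np.float64(-0.87)), (306, np.float64(0.85), np.float64(-1.67)), (315, np.float64(1.46), np.float64(-2.39)), (324, np.float64(2.18), np.float64(-3.0))]
```

drive_tool([
  {"gripper": 1,"dx": 1.32,"dy": 1.32,"dz": 0,"turn": 0},
  {"gripper": 1,"dx": 2.18,"dy": 3.0,"dz": 0,"turn": 0},
])

```text
time_s: 20.58
eef_pos: [0.542, 0.0388, 0.1552]
eef_rot: [0.002, -0.629, 0.777, -0.001]
wrist_force: [5.7, 4.1, 3.4]
opening: 0.232
```

```bash
python3 ft.py
```

```text
t 20.57 phi 70.6 r 0.0611 z 0.1552  Ft 6.22 Fr -3.36 Fz 3.4
```

drive_tool([
  {"gripper": 1,"dx": 0.29,"dy": 1.85,"dz": 0,"turn": 0},
])

```text
time_s: 20.7
eef_pos: [0.5232, 0.0395, 0.1552]
eef_rot: [0.002, -0.629, 0.777, -0.002]
wrist_force: [7.9, 2.1, 3.5]
opening: 0.237
```

```bash
python3 ft.py
```

```text
t 20.70 phi 88.3 r 0.0609 z 0.1552  Ft 7.35 Fr -3.52 Fz 3.5
```

drive_tool([
  {"gripper": 1,"dx": -0.29,"dy": 1.85,"dz": 0,"turn": 0},
])

```text
time_s: 20.82
eef_pos: [0.5056, 0.0459, 0.1552]
eef_rot: [0.001, -0.629, 0.777, -0.002]
wrist_force: [7.0, 2.0, 1.0]
opening: 0.235
```

```bash
python3 ft.py;python3 - <<'E'
from h import *
save('scene','s12');crop('s12','s12c',330,250,100,90,8)
E
```

```text
t 20.82 phi 106.1 r 0.0606 z 0.1552  Ft 5.24 Fr -5.07 Fz 1.0
```

View pics/s12c.png

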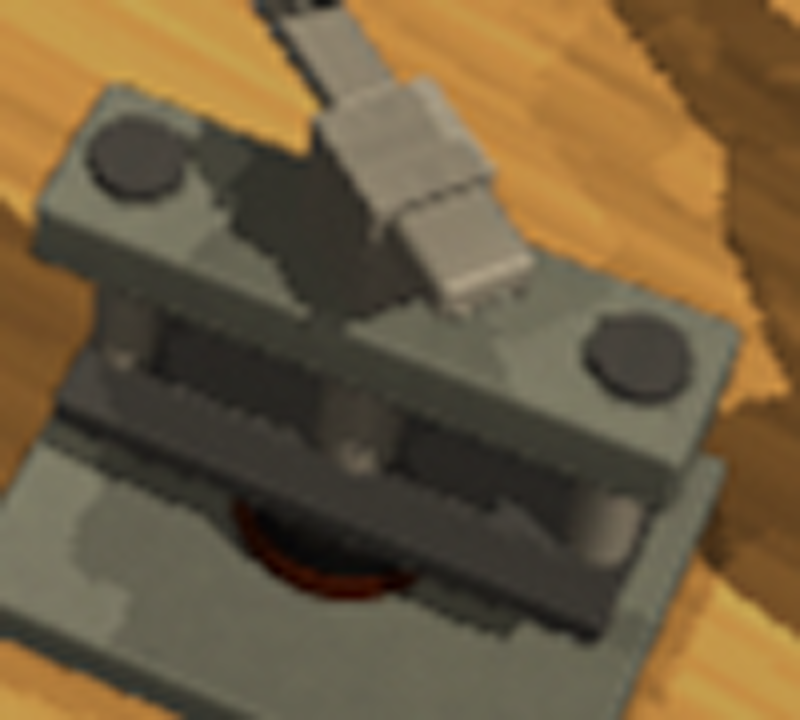

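```bash
python3 - <<'E'
from h import *
a=np.linspace(0,2*np.pi,73)
def circ(f,c,r,z): return np.array([proj(f,(c[0]+r*np.cos(t),c[1]+r*np.sin(t),z)) for t in a])
c=np.array([.532,.0968])
def draw(f,out,x0,y0,w,h,s,items):
    im=np.load('pics/'+f+'.npz')['im'][y0:y0+h,x0:x0+w]
    im=cv2.resize(im,None,fx=s,fy=s,interpolation=cv2.INTER_CUBIC)
    for r,z,col in items:
        p=((circ(f,c,r,z)-[x0,y0]+.5)*s).astype(np.int32); cv2.polylines(im,[p],True,col,1)
    cv2.imwrite('pics/'+out+'.png',im)
draw('scene0','o1',345,285,60,50,12,[(.03,.02,(255,255,0)),(.03,.028,(0,255,0)),(.03,.034,(0,255,255)),(.013,.14,(255,0,255)),(.028,.07,(255,0,0))])
draw('s12','o2',345,285,60,50,12,[(.03,.02,(255,255,0)),(.03,.031,(0,255,0)),(.028,.0332,(0,255,255)),(.013,.14,(255,0,255))])
E
```

```text
(no output)
```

View pics/o1.png

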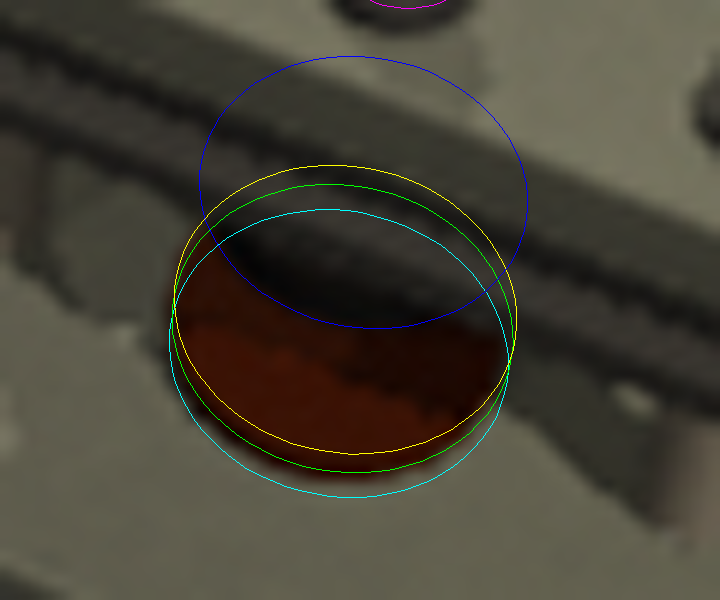

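View pics/o2.png

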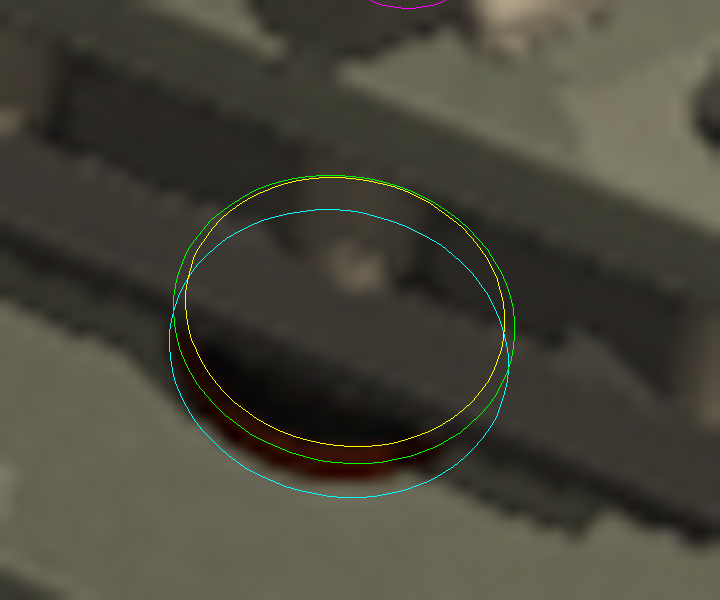

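drive_tool([
  {"gripper": 1,"dx": -0.36,"dy": 0.87,"dz": 0,"turn": 0},
])

```text
time_s: 21.0
eef_pos: [0.4978, 0.0512, 0.1551]
eef_rot: [0.001, -0.629, 0.777, -0.002]
wrist_force: [5.7, -2.6, 2.9]
opening: 0.235
```

drive_tool([
  {"gripper": 1,"dx": -0.49,"dy": 0.8,"dz": 0,"turn": 0},
])

```text
time_s: 21.12
eef_pos: [0.4909, 0.0575, 0.1551]
eef_rot: [0.0, -0.629, 0.777, -0.002]
wrist_force: [4.7, -3.9, 3.5]
opening: 0.236
```

drive_tool([
  {"gripper": 1,"dx": -0.61,"dy": 0.72,"dz": 0,"turn": 0},
])

```text
time_s: 21.25
eef_pos: [0.485, 0.0648, 0.155]
eef_rot: [0.0, -0.629, 0.777, -0.002]
wrist_force: [3.9, -5.2, 4.4]
opening: 0.231
```

drive_tool([
  {"gripper": 1,"dx": -0.72,"dy": 0.61,"dz": 0,"turn": 0},
])

```text
time_s: 21.38
eef_pos: [0.4802, 0.0731, 0.1549]
eef_rot: [-0.0, -0.629, 0.777, -0.002]
wrist_force: [2.5, -5.0, 4.4]
opening: 0.234
```

```bash
cat > f.py <<'E'
import sys,numpy as np
def g(x,y,fx,fy):
    u=np.array([x,y])-[.5341,.0994];r=np.linalg.norm(u);u/=r;t=np.array([u[1],-u[0]]);f=np.array([fx,fy])
    return round((-12-np.degrees(np.arctan2(u[1],u[0])))%360,1),round(-f@t,2),round(f@u,2)
a=list(map(float,sys.argv[1:]))
for i in range(0,len(a),4): print(*g(*a[i:i+4]))
E
python3 f.py .4978 .0512 5.7 -2.6 .4909 .0575 4.7 -3.9 .485 .0648 3.9 -5.2 .4802 .0731 2.5 -5.0
```

```text
115.0 6.12 -1.35
123.9 6.07 -0.66
132.8 6.5 -0.19
142.0 5.59 -0.05
```

drive_tool([
  {"gripper": 1,"dx": -0.8,"dy": 0.49,"dz": 0,"turn": 0},
])

```text
time_s: 21.5
eef_pos: [0.4768, 0.0819, 0.1549]
eef_rot: [-0.001, -0.629, 0.777, -0.002]
wrist_force: [1.5, -5.7, 6.4]
opening: 0.23
```

drive_tool([
  {"gripper": 1,"dx": -0.87,"dy": 0.36,"dz": 0,"turn": 0},
])

```text
time_s: 21.62
eef_pos: [0.4749, 0.0911, 0.1548]
eef_rot: [-0.001, -0.629, 0.777, -0.001]
wrist_force: [1.2, -6.6, 7.1]
opening: 0.231
```

drive_tool([
  {"gripper": 1,"dx": -0.92,"dy": 0.22,"dz": 0,"turn": 0},
])

```text
time_s: 21.75
eef_pos: [0.4744, 0.1006, 0.1548]
eef_rot: [-0.001, -0.629, 0.777, -0.001]
wrist_force: [0.8, -6.2, 6.8]
opening: 0.234
```

drive_tool([
  {"gripper": 1,"dx": -0.94,"dy": 0.07,"dz": 0,"turn": 0},
])

```text
time_s: 21.88
eef_pos: [0.4755, 0.11, 0.1547]
eef_rot: [-0.001, -0.629, 0.777, -0.001]
wrist_force: [-1.8, -6.9, 8.6]
opening: 0.229
```

```bash
python3 f.py .4768 .0819 1.5 -5.7 .4749 .0911 1.2 -6.6 .4744 .1006 .8 -6.2 .4755 .11 -1.8 -6.9
```

```text
151.0 5.89 0.23
160.0 6.7 -0.27
169.2 6.18 -0.92
178.3 7.11 0.54
```

drive_tool([
  {"gripper": 1,"dx": -0.94,"dy": -0.07,"dz": 0,"turn": 0},
])

```text
time_s: 22.0
eef_pos: [0.4779, 0.1192, 0.1547]
eef_rot: [-0.002, -0.629, 0.777, -0.001]
wrist_force: [-0.6, -6.7, 9.2]
opening: 0.232
```

drive_tool([
  {"gripper": 1,"dx": -0.92,"dy": -0.22,"dz": 0,"turn": 0},
])

```text
time_s: 22.12
eef_pos: [0.4818, 0.1278, 0.1547]
eef_rot: [-0.002, -0.63, 0.777, -0.001]
wrist_force: [-3.1, -4.9, 9.6]
opening: 0.228
```

drive_tool([
  {"gripper": 1,"dx": -0.87,"dy": -0.36,"dz": 0,"turn": 0},
])

```text
time_s: 22.25
eef_pos: [0.487, 0.1357, 0.1547]
eef_rot: [-0.002, -0.63, 0.777, -0.0]
wrist_force: [-3.3, -5.3, 10.2]
opening: 0.234
```

```bash
python3 f.py .4779 .1192 -.6 -6.7 .4818 .1278 -3.1 -4.9 .487 .1357 -3.3 -5.3
python3 - <<'E'
from h import *
save('scene','s13');crop('s13','s13c',330,250,100,90,8)
E
```

```text
187.4 6.52 -1.66
196.5 5.79 0.39
205.6 6.21 -0.62
```

View pics/s13c.png

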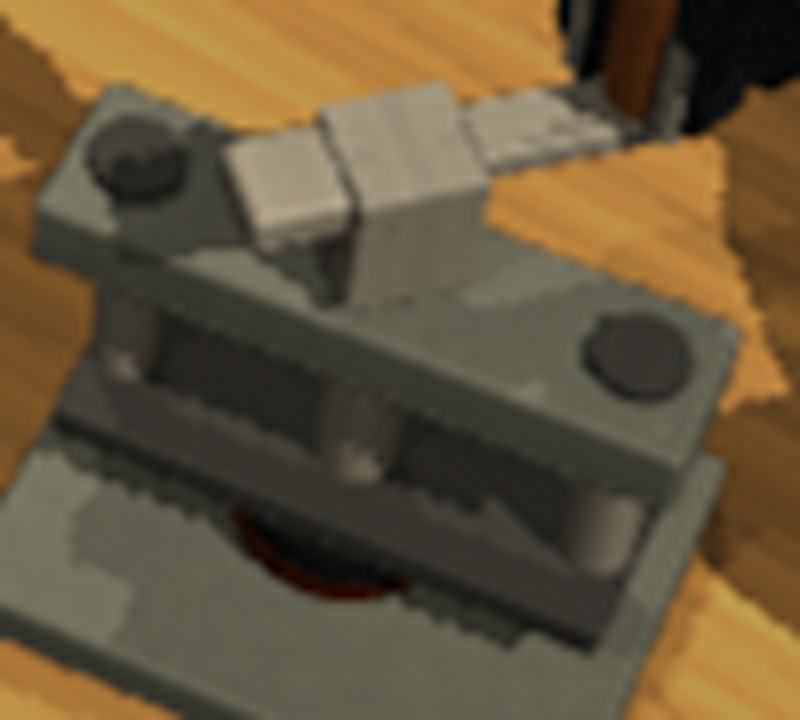

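drive_tool([
  {"gripper": 1,"dx": -0.8,"dy": -0.49,"dz": 0,"turn": 0},
])

```text
time_s: 22.42
eef_pos: [0.4931, 0.1425, 0.1547]
eef_rot: [-0.002, -0.63, 0.777, -0.0]
wrist_force: [-4.3, -4.6, 10.5]
opening: 0.234
```

drive_tool([
  {"gripper": 1,"dx": -0.72,"dy": -0.61,"dz": 0,"turn": 0},
])

```text
time_s: 22.55
eef_pos: [0.5006, 0.1485, 0.1547]
eef_rot: [-0.002, -0.63, 0.777, -0.0]
wrist_force: [-5.2, -3.5, 11.2]
opening: 0.23
```

```bash
python3 f.py .4931 .1425 -4.3 -4.6 .5006 .1485 -5.2 -3.5
```

```text
214.4 6.29 -0.37
223.7 6.27 0.04
```

drive_tool([
  {"gripper": 1,"dx": -0.61,"dy": -0.72,"dz": 0,"turn": 0},
])

```text
time_s: 22.68
eef_pos: [0.5088, 0.1532, 0.1547]
eef_rot: [-0.002, -0.63, 0.777, 0.0]
wrist_force: [-5.1, -2.4, 11.4]
opening: 0.231
```

drive_tool([
  {"gripper": 1,"dx": -0.49,"dy": -0.8,"dz": 0,"turn": 0},
])

```text
time_s: 22.8
eef_pos: [0.5175, 0.1565, 0.1547]
eef_rot: [-0.002, -0.63, 0.777, 0.0]
wrist_force: [-6.2, -2.1, 12.3]
opening: 0.231
```

drive_tool([
  {"gripper": 1,"dx": -0.36,"dy": -0.87,"dz": 0,"turn": 0},
])

```text
time_s: 22.92
eef_pos: [0.5267, 0.1585, 0.1547]
eef_rot: [-0.002, -0.63, 0.777, 0.001]
wrist_force: [-6.8, -1.0, 12.6]
opening: 0.23
```

```bash
python3 f.py .5088 .1532 -5.1 -2.4 .5175 .1565 -6.2 -2.1 .5267 .1585 -6.8 -1.0
```

```text
232.8 5.64 -0.0
241.8 6.54 -0.29
250.9 6.87 -0.15
```

drive_tool([
  {"gripper": 1,"dx": -0.22,"dy": -0.92,"dz": 0,"turn": 0},
])

```text
time_s: 23.05
eef_pos: [0.5361, 0.1591, 0.1547]
eef_rot: [-0.002, -0.63, 0.777, 0.001]
wrist_force: [-6.5, 0.1, 12.9]
opening: 0.229
```

drive_tool([
  {"gripper": 1,"dx": -0.07,"dy": -0.94,"dz": 0,"turn": 0},
])

```text
time_s: 23.18
eef_pos: [0.5454, 0.1582, 0.1547]
eef_rot: [-0.001, -0.63, 0.777, 0.001]
wrist_force: [-7.6, 3.1, 12.0]
opening: 0.23
```

```bash
python3 ft.py; python3 - <<'E'
from h import *
save('scene','s14');crop('s14','s14c',330,250,100,90,8)
E
```

```text
t 23.18 phi 268.8 r 0.0599 z 0.1547  Ft 8.05 Fr 1.65 Fz 12.0
```

View pics/s14c.png

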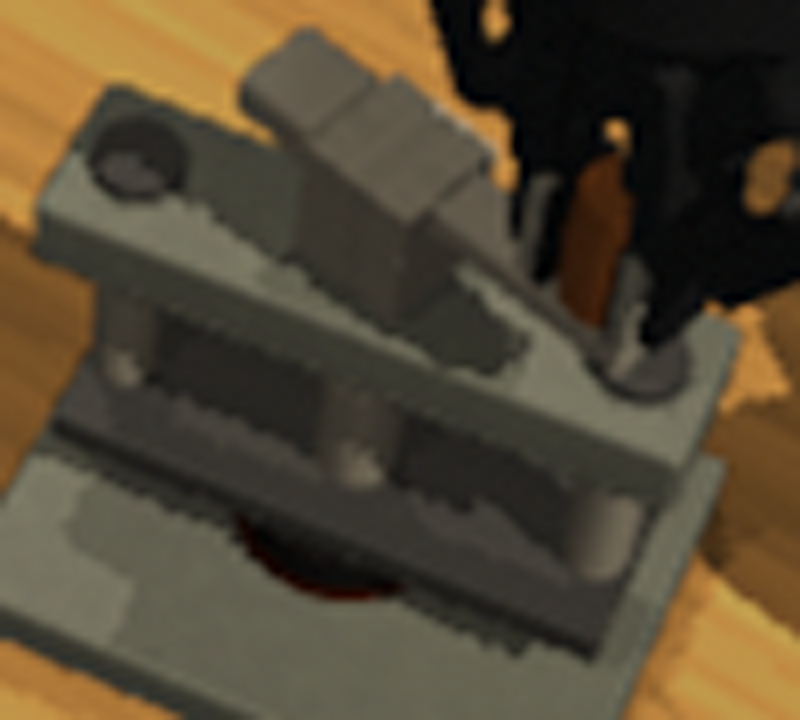

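drive_tool([
  {"gripper": 1,"dx": 0.07,"dy": -0.94,"dz": 0,"turn": 0},
])

```text
time_s: 23.35
eef_pos: [0.5541, 0.156, 0.1547]
eef_rot: [-0.001, -0.63, 0.777, 0.002]
wrist_force: [-5.9, 3.0, 12.3]
opening: 0.23
```

```bash
python3 ft.py
```

```text
t 23.35 phi 277.4 r 0.0600 z 0.1547  Ft 6.55 Fr 0.85 Fz 12.3
```

drive_tool([
  {"gripper": 1,"dx": 0.22,"dy": -0.92,"dz": 0,"turn": 0},
])

```text
time_s: 23.48
eef_pos: [0.5629, 0.1523, 0.1547]
eef_rot: [-0.001, -0.63, 0.777, 0.002]
wrist_force: [-6.2, 5.5, 11.3]
opening: 0.233
```

```bash
python3 ft.py
```

```text
t 23.48 phi 286.5 r 0.0602 z 0.1547  Ft 8.11 Fr 1.84 Fz 11.3
```

drive_tool([
  {"gripper": 1,"dx": 0.36,"dy": -0.87,"dz": 0,"turn": 0},
])

```text
time_s: 23.6
eef_pos: [0.5708, 0.1474, 0.1547]
eef_rot: [-0.0, -0.63, 0.777, 0.002]
wrist_force: [-5.7, 7.3, 10.7]
opening: 0.231
```

```bash
python3 ft.py
```

```text
t 23.60 phi 295.4 r 0.0604 z 0.1547  Ft 8.94 Fr 2.30 Fz 10.7
```

drive_tool([
  {"gripper": 1,"dx": 0.49,"dy": -0.8,"dz": 0,"turn": 0},
])

```text
time_s: 23.72
eef_pos: [0.5779, 0.1413, 0.1548]
eef_rot: [0.0, -0.63, 0.777, 0.002]
wrist_force: [-3.9, 8.3, 10.5]
opening: 0.233
```

```bash
python3 ft.py
```

```text
t 23.73 phi 304.3 r 0.0606 z 0.1548  Ft 8.74 Fr 2.91 Fz 10.5
```

```bash
python3 - <<'E'
import numpy as np
d=np.array([(115,6.12),(123.9,6.07),(132.8,6.5),(142,5.59),(151,5.89),(160,6.7),(169.2,6.18),(178.3,7.11),(187.4,6.52),(196.5,5.79),(205.6,6.21),(214.4,6.29),(223.7,6.27),(232.8,5.64),(241.8,6.54),(250.9,6.87),(259.9,6.5),(268.8,8.05),(277.4,6.55),(286.5,8.11),(295.4,8.94),(304.3,8.74)])
for s in (.037,.045):
  best=[]
  for b in range(200,300,4):
    m=s*np.clip(d[:,0]-b,0,None); c=(d[:,1]-m).mean(); best.append((round(((d[:,1]-m-c)**2).sum(),2),b,round(c,2)))
  print(s,sorted(best)[:6])
E
```

```text
0.037 [(np.float64(4.72), 236, np.float64(6.19)), (np.float64(4.77), 240, np.float64(6.24)), (np.float64(4.93), 232, np.float64(6.14)), (np.float64(5.0), 244, np.float64(6.29)), (np.float64(5.4), 248, np.float64(6.34)), (np.float64(5.48), 228, np.float64(6.07))]
0.045 [(np.float64(4.75), 244, np.float64(6.21)), (np.float64(4.81), 248, np.float64(6.27)), (np.float64(4.95), 240, np.float64(6.15)), (np.float64(5.11), 252, np.float64(6.32)), (np.float64(5.41), 236, np.float64(6.08)), (np.float64(5.56), 256, np.float64(6.37))]
```

drive_tool([
  {"gripper": 1,"dx": 0,"dy": 0,"dz": 0,"turn": 0},
  {"gripper": 0,"dx": 0,"dy": 0,"dz": 0,"turn": 0},
  {"gripper": 0,"dx": 0,"dy": 0,"dz": 0,"turn": 0},
  {"gripper": 0,"dx": 0,"dy": 0,"dz": 0,"turn": 0},
  {"gripper": 0,"dx": 0,"dy": 0,"dz": 0,"turn": 0},
  {"gripper": 0,"dx": 0,"dy": 0,"dz": -3,"turn": 0},
  {"gripper": 0,"dx": 0,"dy": 0,"dz": -7,"turn": 0},
  {"gripper": 0,"dx": 0,"dy": 0,"dz": -10,"turn": 0},
  {"gripper": 0,"dx": 0,"dy": 3,"dz": -11,"turn": 0},
  {"gripper": 0,"dx": 0,"dy": 7,"dz": -11,"turn": 0},
  {"gripper": 0,"dx": 0,"dy": 7,"dz": -11,"turn": 0},
  {"gripper": 0,"dx": 0,"dy": 7,"dz": -11,"turn": 0},
])

```text
time_s: 25.22
eef_pos: [0.5108, 0.1537, 0.2645]
eef_rot: [0.0, -0.629, 0.777, -0.0]
wrist_force: [0.4, 0.4, 0.5]
opening: 0.998
```

```bash
python3 ft.py; python3 - <<'E'
from h import *
save('scene','s15');crop('s15','s15c',310,220,140,130,6);save('wrist','w15')
E
```

```text
t 25.23 phi 234.8 r 0.0591 z 0.2645  Ft -0.53 Fr 0.26 Fz 0.5
```

View pics/s15c.png

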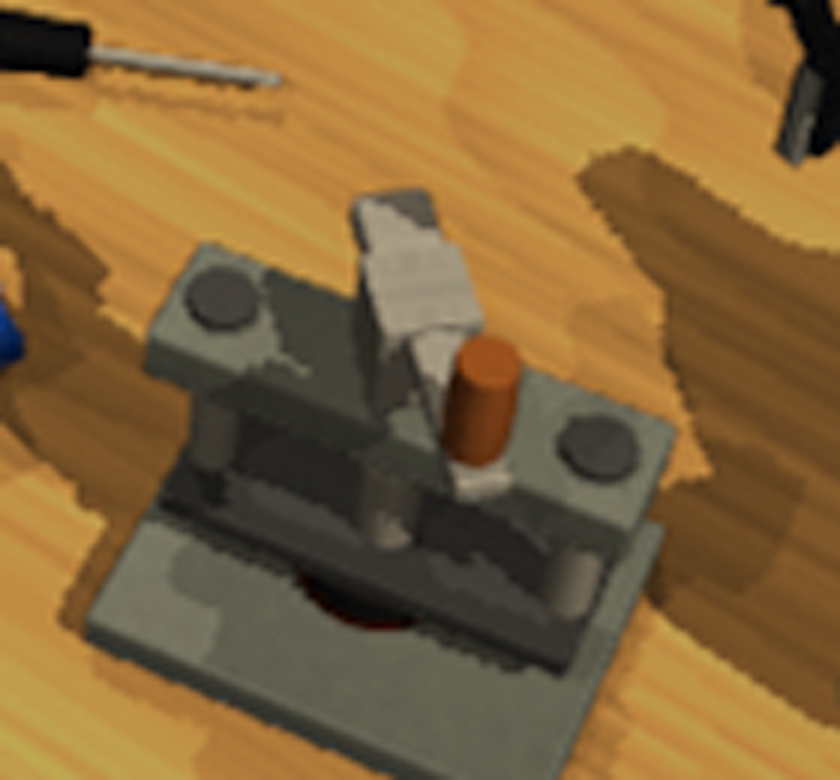

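View pics/w15.png

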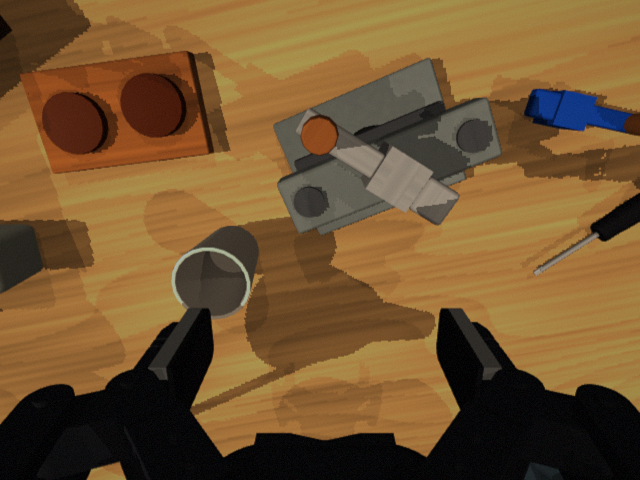

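View pics/s15.png

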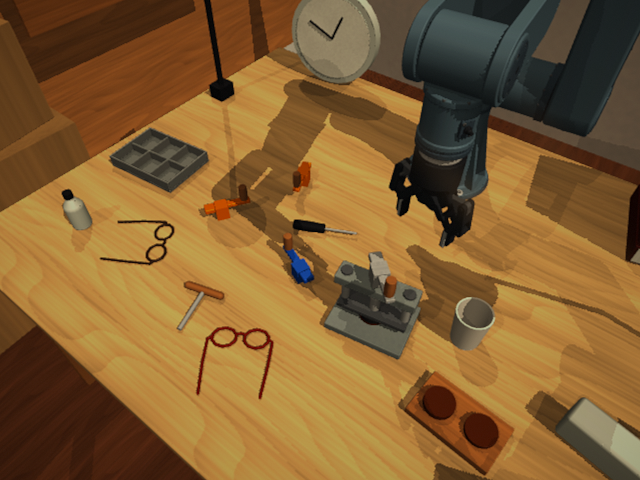

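```bash
python3 - <<'E'
from h import *
c=np.array([.5337,.0996]);th=np.radians(-12-304.5);u=np.array([np.cos(th),np.sin(th)])
for n,r,z in(('hub',0,.18),('hub+6',0,.186),('grip',.06,.2225),('cw end',-.042,.18),('arm end',.074,.18)):
    for f,off in(('w15',0),('s15',np.array([-.0018,-.003]))):
        print(n,f,proj(f,(*(c+r*u+off),z)).round(1))
for f,a,z in(('s7',-12,0),):
    v=np.array([np.cos(np.radians(a)),np.sin(np.radians(a))])
    for n,r,z in(('hub',0,.18),('grip',.06,.2225)): print(n,f,proj(f,(*(c+r*v+[-.0018,-.003]),z)))
crop('w15','w15c',280,90,200,150,4);crop('s15','s15d',355,240,60,70,10)
E
```

```text
hub w15 [399.2 179.6]
hub s15 [379.9 266.9]
hub+6 w15 [400.9 181.2]
hub+6 s15 [380.2 264.9]
grip w15 [323.2 129.7]
grip s15 [388.9 278.6]
cw end w15 [448.6 214.7]
cw end s15 [375.7 250. ]
arm end w15 [304.9 112.5]
arm end s15 [387.9 299.3]
hub s7 [379.87310859 266.8825969 ]
grip s7 [358.30487781 269.31986145]
```

View pics/w15c.png

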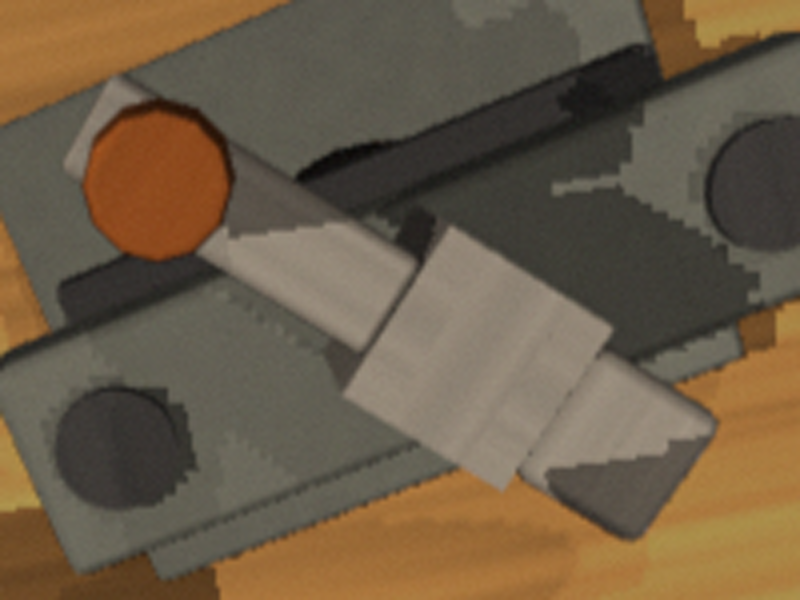

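View pics/s15d.png

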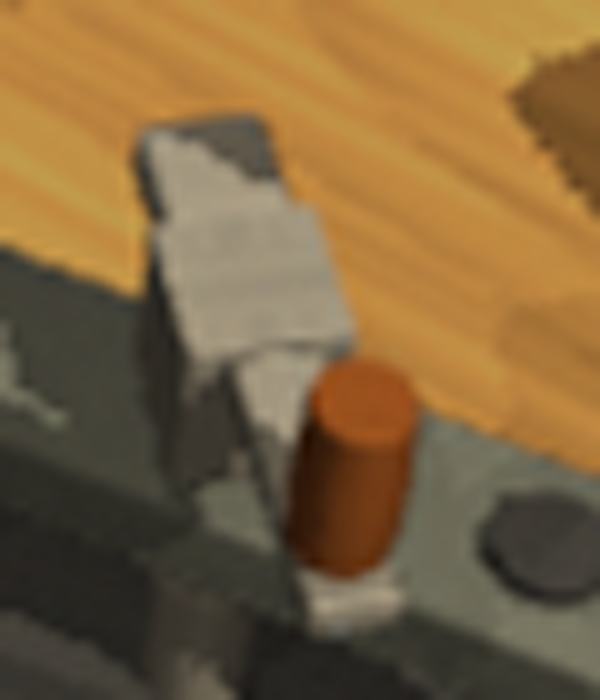

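```bash
python3 -c "
from bench import ctrl
print(ctrl.hand_in())"
```

```text
the job is handed in; nothing more can be done
None
```

I fitted the crank fully home on the square end, wound it about 2.8 turns clockwise, let go and handed the job in at about 25 s. I could not measure the pressing force directly; I estimate about 55 N.

- **Grasp:** The first grasp closed on air above the hub and moved nothing. The fingertips stood about 40 mm further back from the reported TCP than the text says. I corrected for that by eye, and the second grasp held.
- **Fit:** I read the square's orientation from two wrist views (about −12°). The crank slid down with little force until it touched the shoulder, at the height expected for fully home.
- **Bite:** The tangential force on the grip was about 6.2 N through the free turns and rose to 8.7–8.9 N at the end. Single readings scattered by about 0.5 N. A line fit puts the first bite at about 2.67 turns, so I stopped roughly 0.18 turn after it.
- **Last checks:**
  - The hub centre in the wrist view is within 1 pixel of where a fully home crank should appear. The scene view agrees within about 2 pixels and shows no clear tilt.
  - The gripper is open and clear, with no load on the wrist.
  - The spectacles, screwdriver, T-handled key and cup look unmoved.
- **Disagreements:**
  - The crank stands about 4° less far round than the hand went. That is play in the socket or a little spring-back, and it takes about 0.01 turn off the estimate.
  - The scene and top cameras disagree with the wrist camera by 3–5 mm in y. I went by the wrist camera.

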